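# Square up a glue-up pile against the stops

## Task

Get the glue-up ready: first, with the two blanks still on the rest, slide the plywood caul fully home into the corner of the glue-up board, flat against both stops. Then stack the two dark blanks on it one upon the other, long edges along the long far stop, so that every piece of the pile ends flush against both stops. Push pieces home gently, never jam or drop them, and leave everything else on the bench where it is.

Things in the scene. Friction and masses are not known exactly. Their poses are not given: they have to be found in the camera images.
- jig_corner (a point): Inner corner of the two wooden stops of the glue-up board: the point on the board's top face (12 mm above the bench) where the stop faces meet. +x points to the far stop, +y to the side stop, z up. Stops are 20 mm thick and 55 mm high above the board; far stop's face: x = 0, from y = -190 mm to 0; side stop's face: y = 0, from x = -150 mm to 0.
- caul: Loose light plywood board (the caul) lying flat on the glue-up board, 110 (x) x 120 (y) x 18 (z) mm, about 0.17 kg, too wide to grip. Origin at the centre of its underside, z up. Home: its far (+x) edge against the far stop, its +y edge against the side stop (origin at x -55, y -60 mm of the corner).
- caul_center (a point): Centre of the caul, 9 mm above its underside; axes of the caul.
- blank_a: Dark hardwood blank, 60 (x) x 110 (y) x 14 (z) mm, about 70 g, one of two alike. Origin at the centre of its underside, z out of its upper face. It starts on the sloped rest, x down the slope (29 degrees from level), away from the robot, y level. Final place: long side against the far stop, on the caul or on the other blank, its centre at x -30, y -55 mm of the corner.
- blank_a_center (a point): Centre of blank_a, 7 mm above its underside; axes of the blank.
- blank_b: The other dark blank, the same as blank_a in all respects; either may lie below.
- blank_b_center (a point): Centre of blank_b, 7 mm above its underside; axes of the blank.
- rest: Fixed sloped wooden drying rest holding the blanks. Origin at the centre of its foot. Its 115 (along slope) x 270 (y) mm face falls by 29 degrees towards +x (away from the robot), 75 mm above the bench over the origin. Blank middles lie at about y = +66 and -66 mm. Each blank's lower edge rests on two 8 mm round pegs 84 mm apart, standing 11 mm out of the face.
- offcut: Bystander: small dark wooden offcut, 45 x 35 x 14 mm, on the near +y corner of the glue-up board; not part of the pile. Origin under its centre.
- tape: Bystander: cardboard ring (tape core), 64 mm across, 22 mm high, on the bench between board and rest. Origin under its centre.
- glue: Bystander: white bottle with orange cap, 56 mm across, 160 mm high. Origin under its centre.
- jar: Bystander: glass jar with steel lid, 72 mm across, 100 mm high. Origin under its centre.
- dish: Bystander: small red dish, 90 mm across, 30 mm high. Origin under its centre.
- driver: Bystander: screwdriver lying at the back of the bench. Origin under its middle.
- brush: Bystander: brush lying between board and rest. Origin under its middle.
- jig: The glue-up board itself with its stops, 240 x 240 x 12 mm brown wood, fixed to the bench on its left or right half, turned a little. Origin on the bench under the board's centre, 100 mm before the corner in x and in y; same axes as the corner.

How it is judged:
On the way:
1. the caul lies home against both stops while both blanks are still on the rest (x of caul_center in the frame of jig_corner between -0.058 and -0.053 m and y of caul_center in the frame of jig_corner between -0.063 and -0.058 m and z of caul_center in the frame of jig_corner between 0.005 and 0.013 m and angle between the y axis of caul and the y axis of jig_corner, either way round below 0.03 rad and linear speed of caul below 0.02 m/s and distance between each of blank_a, blank_b and rest below 0.13 m), for 0.2 s.
At the end, for the whole second after the job is handed in: The caul lies in the corner and the two blanks lie flat on it, one upon the other (either order), each piece against both stops: within 3 mm of touching each stop and parallel to them within 0.03 rad, long edges along the far stop, all released and at rest (x of caul_center in the frame of jig_corner between -0.058 and -0.053 m and y of caul_center in the frame of jig_corner between -0.063 and -0.058 m and z of caul_center in the frame of jig_corner between 0.005 and 0.013 m and angle between the y axis of caul and the y axis of jig_corner, either way round below 0.03 rad and linear speed of caul below 0.02 m/s and ((x of blank_a_center in the frame of jig_corner between -0.033 and -0.028 m and y of blank_a_center in the frame of jig_corner between -0.058 and -0.053 m and z of blank_a_center in the frame of jig_corner between 0.021 and 0.029 m and angle between the y axis of each of blank_a, blank_b and the y axis of jig_corner, either way round below 0.03 rad and linear speed of each of blank_a, blank_b below 0.02 m/s and x of blank_b_center in the frame of jig_corner between -0.033 and -0.028 m and y of blank_b_center in the frame of jig_corner between -0.058 and -0.053 m and z of blank_b_center in the frame of jig_corner between 0.035 and 0.043 m) or (x of blank_b_center in the frame of jig_corner between -0.033 and -0.028 m and y of blank_b_center in the frame of jig_corner between -0.058 and -0.053 m and z of blank_b_center in the frame of jig_corner between 0.021 and 0.029 m and angle between the y axis of each of blank_b, blank_a and the y axis of jig_corner, either way round below 0.03 rad and linear speed of each of blank_b, blank_a below 0.02 m/s and x of blank_a_center in the frame of jig_corner between -0.033 and -0.028 m and y of blank_a_center in the frame of jig_corner between -0.058 and -0.053 m and z of blank_a_center in the frame of jig_corner between 0.035 and 0.043 m))).
It fails at once if a piece is jammed or dropped against the glue-up board or its stops, or onto the caul (over 50 N) (contact force between any of caul, blank_a, blank_b and jig above 50 N or contact force between any of blank_a, blank_b and caul above 50 N).
It fails at once if anything else on the bench is moved by more than 30 mm (distance of any of offcut, tape, glue, jar, dish, driver, brush from where it was at the start of the episode above 0.03 m).
It also fails if it takes over 72 s, if anything falls off the work surface, if the arm or the gripper's body presses on something with over 40 N, if the wrist force passes 120 N, or if a joint passes its speed limit or range.

## Robot

A 6-joint arm with a two-finger parallel gripper is mounted at the origin on the work surface. World frame = base frame: x ahead of the robot, y to its left, z up, the work surface at z = 0. Lengths are in m, angles in rad, forces in N, time in s.
With the tool pointing down it reaches from about 0.2 to 0.875 m from the base axis. Payload 3.4 kg.
Tool frame: the origin (TCP) lies on the centre line of the jaws, within the pads' length; the fingertips stand nose_length ahead of it and the grasp point (between the pads) lies 11 mm behind it (nose_length is the distance from the TCP to the fingertips, in m); z points along the fingers, y is the line along which they close (so a half turn about z gives the same grasp; the last joint's range is limited). The gripper opens to 94 mm and grips with 3 to 60 N. Pads are 16 mm wide; open, the fingers measure 119 mm over their backs; the gripper's body (75 mm by 177 mm) begins 78 mm behind the grasp point.
Start: joints at [1.105, 0.276, 1.505, -0, 1.361, -0.121], TCP at [0.194, 0.541, 0.213] pointing down, gripper open.
Joint ranges: [-2.89, 2.89], [-0.75, 2.08], [0.22, 2.7], [-1.18, 4.32], [0.11, 2.71], [-2.7, 2.7]. Speed limits (rad/s): [2.57, 2.57, 3.14, 3.14, 3.14, 3.14].

## Interface

Orientations are given as a 3x3 rotation matrix whose columns are the frame's x, y, z axes.
In Python, from cell import get_state, snapshot, camera_model, sign_off, nose_length gives the robot as it stands. The module is installed in compiled form; this text tells all that it offers.
- The arm moves only by the tool apply_moves, never from a script. Its argument "deltas" is a list of rows, each an object of numbers: "tx", "ty", "tz": the shift along the world's x, y, z in mm; "yaw": the turn about the world's z in degrees; "jaw": the finger opening in mm, from 0 to 94. A call has 1 to 20 rows; each row shifts and turns the commanded pose from where the row before left it; what a row does not reach is not made up. A row lasts 1/10 s, in which the tool goes at most 50 mm and 8.59 degrees, less where a joint would pass 70% of its speed; a pose out of reach is approached as far as the arm can. A call is refused whole if a number of a shift passes 50 or a number of a turn 8.59, either way. A call with a gripper value outside its range is refused whole. The fingers move at their own pace and stop on an object; "newtons" is the grip in N (left out, the last holds). Time passes only in rows, so rows that do not move let the fingers close. It gives the time, the measured TCP pose, the force, the opening and the grip force at its end, in the units of the state.
- get_state(): the state, without advancing time (a new reading comes with each control period).
- snapshot(name): name is "scene" or "top" or "wrist"; returns the picture (420x560x3 uint8, blue, green, red); there is no depth.
- camera_model(name): a dict with "mtx" (3x3 intrinsics, pixels), "R" (3x3) and "t" (3): a world point X has camera coordinates R X + t. Camera axes: x right, y down, z forward; pixel columns grow to the right and rows downward; lengths in m; the calibration is good to about 2 mm. A picture is of the moment at which its call begins: read the wrist's pose just before it. camera_model takes no time and is no camera call; for the wrist camera it gives the pose at the moment of the call.
- sign_off(): hands the job in; it is judged then, once.
The state is a dict: "time_s": time; "joint_positions": joint angles; "joint_velocities": joint speeds; "effort": joint torques, N m; "position": TCP position; "eef_rot": TCP orientation; "wrist_force": force on the tool from outside, world axes, zero at the start; "moment": the same for the moment, N m; "width": finger opening in m; "grip_force": force on a finger pad.
Only numpy, scipy, OpenCV 4.12 (cv2) and the standard library are available. Lean on these libraries where they do the work, as an engineer would, in place of code of your own. Each camera call takes 0.05 s, during which the arm holds its last target. There are 200 camera calls.

## Working session

There is one attempt and no reset: what is moved stays moved. The work goes in short steps, Python scripts to look and compute and a tool call to move; the robot and the scene stay as the last step left them, time stands still between calls to the robot, and variables do not carry over. Pictures are saved under pics/ and viewed, at most 10 in all, crops included, and the job is handed in when it is done.

Besides the shell and the picture viewer there is one more tool, called after "Request:" as name(argument=value, ...) on one line, values as JSON. apply_moves: Moves the arm, as the interface text tells. Its arguments: {"type":"object","properties":{"deltas":{"type":"array","items":{"type":"object","properties":{"tx":{"type":"number"},"ty":{"type":"number"},"tz":{"type":"number"},"yaw":{"type":"number"},"jaw":{"type":"number"}}}},"newtons":{"type":"number"}},"required":["deltas"]}

```bash
mkdir -p pics; python3 - <<'E'
from cell import *
import cv2
s=get_state(); print(s['time_s'],s['position'],s['eef_rot'],s['width'],nose_length if not callable(nose_length) else nose_length())
for n in("scene","top"):
    im=snapshot(n); cv2.imwrite(f"pics/{n}0.png",im); m=camera_model(n); print(n,m)
E
```

```text
0.0 [0.19410107 0.54066613 0.21262537] [[-9.41158433e-01  3.37964686e-01 -8.21500516e-04]
 [ 3.37965605e-01  9.41157092e-01 -1.60572515e-03]
 [ 2.30482641e-04 -1.78888069e-03 -9.99998373e-01]] 0.09422466973126908 0.008
scene {'mtx': array([[489.27648959,   0.        , 277.47291426],
       [  0.        , 489.27648959, 205.05283371],
       [  0.        ,   0.        ,   1.        ]]), 'R': array([[-0.20236676,  0.97929954, -0.00448424],
       [ 0.7958078 ,  0.16177718, -0.58353928],
       [-0.5707343 , -0.12165754, -0.81207253]]), 't': array([ 0.11522563, -0.45836016,  1.93536179])}
top {'mtx': array([[482.99783402,   0.        , 274.29759744],
       [  0.        , 482.99783402, 204.98655721],
       [  0.        ,   0.        ,   1.        ]]), 'R': array([[-0.01366297, -0.99989072, -0.00564472],
       [-0.97432818,  0.01458195, -0.22465966],
       [ 0.22471742,  0.00243029, -0.97442094]]), 't': array([3.58100481e-04, 6.23770377e-01, 1.25710740e+00])}
```

View pics/scene0.png

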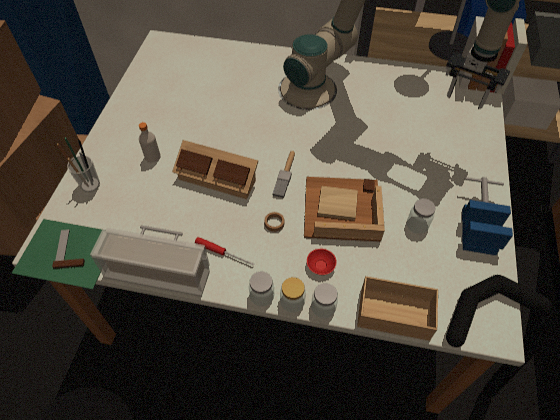

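View pics/top0.png

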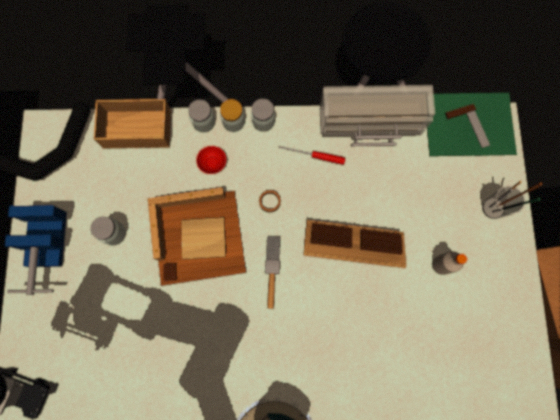

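The scene view shows the board at about (343,208), with the caul on it at (338,203). The rest, holding both dark blanks, is at about (215,168). In the top view, the inner stop corner is at about (160,200), the caul at (203,238), and the blanks at (332,235) and (381,241).

```bash
cat > h.py <<'E'
import numpy as np, cv2
from cell import *
def ray(m,p,z):
    d=m['R'].T@np.linalg.solve(m['mtx'],[p[0],p[1],1.]); c=-m['R'].T@m['t']
    return c+d*(z-c[2])/d[2]
def proj(m,X):
    q=m['mtx']@(m['R']@np.asarray(X)+m['t']); return q[:2]/q[2]
E
python3 - <<'E'
from h import *
np.set_printoptions(precision=4,suppress=True)
m=camera_model("top")
for n,p,z in [("caulTL",(181,221),.03),("caulTR",(223,218),.03),("caulBR",(226,256),.03),("caulBL",(183,258),.03),("stop far R",(224,188),.067),("stop far L",(150,197),.067),("side near",(152,258),.067),
 ("board BR",(245,272),.012),("board BL",(161,284),.012),("bA",(332,235),.08),("bB",(381,241),.08),("off",(170,270),.026),("tape",(270,201),.02),("brush top",(273,240),.02),("brush bot",(271,305),.02),("jar",(104,229),.1),("dish",(211,159),.03),("restTL",(305,220),.05),("restTR",(406,231),.05),("restBL",(306,256),.1),("restBR",(404,266),.1)]: print(n,ray(m,p,z)[:2])
w=camera_model("wrist");print(w); s=get_state(); R=s['eef_rot']; c=-w['R'].T@w['t']; print("cam in tool",R.T@(c-s['position']),"\n",R.T@w['R'].T)
E
```

```text
caulTL [0.5908 0.2551]
caulTR [0.5977 0.1367]
caulBR [0.4901 0.1273]
caulBL [0.4863 0.2464]
stop far R [0.6752 0.1307]
stop far L [0.6525 0.3358]
side near [0.483  0.3229]
board BR [0.4469 0.0758]
board BL [0.4171 0.3089]
bA [ 0.5365 -0.1627]
bB [ 0.5183 -0.2933]
off [0.4541 0.2822]
tape [0.6474 0.0037]
brush top [ 0.5345 -0.0034]
brush bot [0.3556 0.0044]
jar [0.5582 0.4457]
dish [0.7729 0.1734]
restTL [ 0.5845 -0.0931]
restTR [ 0.5496 -0.3704]
restBL [ 0.4785 -0.0899]
restBR [ 0.4487 -0.3446]
{'mtx': array([[351.8555,   0.    , 276.7638],
       [  0.    , 351.8555, 211.7367],
       [  0.    ,   0.    ,   1.    ]]), 'R': array([[ 0.337 ,  0.9415, -0.0018],
       [ 0.904 , -0.323 ,  0.2799],
       [ 0.263 , -0.096 , -0.96  ]]), 't': array([-0.5741, -0.0288,  0.3934])}
cam in tool [ 0.083  -0.0001 -0.172 ] 
 [[ 0.0011 -0.96   -0.2801]
 [ 1.      0.0011  0.    ]
 [ 0.0003 -0.2801  0.96  ]]
```

Request:
apply_moves(deltas=[{"tx":30,"ty":-28,"tz":5,"yaw":2.2},{"tx":30,"ty":-28,"tz":5,"yaw":2.2},{"tx":30,"ty":-28,"tz":5,"yaw":2.2},{"tx":30,"ty":-28,"tz":5,"yaw":2.2},{"tx":30,"ty":-28,"tz":0,"yaw":2.2},{"tx":30,"ty":-28,"tz":0,"yaw":2.2},{"tx":30,"ty":-28,"tz":0,"yaw":2.2},{"tx":30,"ty":-28,"tz":0,"yaw":2.2},{"tx":30,"ty":-28,"tz":0,"yaw":2.2},{"tx":30,"ty":-28,"tz":0,"yaw":2.2},{"tx":30,"ty":-28,"tz":0,"yaw":2.2},{"tx":30,"ty":-28,"tz":0,"yaw":2.2},{"jaw":0},{},{}])

```text
$.deltas[0]: bad value
```

```bash
cat >> h.py <<'E'
import pickle
def grab(n):
    m=camera_model("wrist"); im=snapshot("wrist"); cv2.imwrite(f"pics/{n}.png",im); pickle.dump((m,get_state()),open(f"pics/{n}.pkl","wb")); return m,im
E
python3 -c "
from h import *
grab('w1'); s=get_state(); print(s['position'],s['eef_rot'])"
```

```text
[0.19421022 0.54081228 0.21281711] [[-9.41148696e-01  3.37992313e-01 -5.73971571e-04]
 [ 3.37992774e-01  9.41147927e-01 -1.20974793e-03]
 [ 1.31306654e-04 -1.33255093e-03 -9.99999104e-01]]
```

View pics/w1.png

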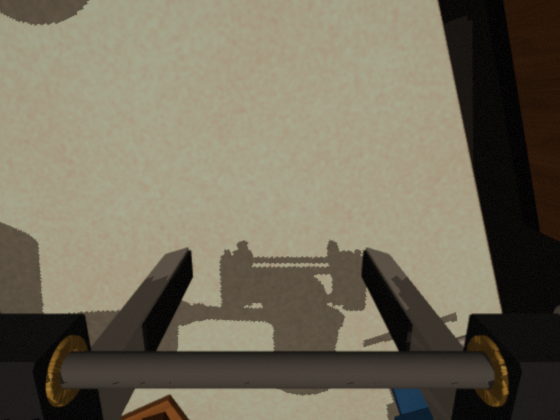

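The wrist view has image up pointing toward the robot. The fingers and cross bar hide the rows below about 250 at the sides. The move call was refused, probably because each row needs every key.

Request:
apply_moves(deltas=[{"tx":36,"ty":-28,"tz":5,"yaw":2.2,"jaw":94},{"tx":36,"ty":-28,"tz":5,"yaw":2.2,"jaw":94},{"tx":36,"ty":-28,"tz":5,"yaw":2.2,"jaw":94},{"tx":36,"ty":-28,"tz":5,"yaw":2.2,"jaw":94},{"tx":36,"ty":-28,"tz":5,"yaw":2.2,"jaw":94},{"tx":36,"ty":-28,"tz":5,"yaw":2.2,"jaw":94},{"tx":36,"ty":-28,"tz":5,"yaw":2.2,"jaw":94},{"tx":36,"ty":-28,"tz":5,"yaw":2.2,"jaw":94},{"tx":36,"ty":-28,"tz":5,"yaw":2.2,"jaw":94},{"tx":36,"ty":-28,"tz":5,"yaw":2.2,"jaw":94},{"tx":36,"ty":-28,"tz":5,"yaw":2.2,"jaw":94},{"tx":36,"ty":-28,"tz":5,"yaw":2.2,"jaw":94},{"tx":0,"ty":0,"tz":0,"yaw":0,"jaw":94},{"tx":0,"ty":0,"tz":0,"yaw":0,"jaw":94}], newtons=10)

```text
time_s: 1.55
position: [0.6266, 0.2045, 0.2725]
eef_rot: [[-0.994, -0.114, -0.002], [-0.114, 0.994, 0.0], [0.002, 0.001, -1.0]]
wrist_force: [0.1, 0.9, 0.2]
width: 0.0937
grip_force: 0.0
```

```bash
python3 -c "
from h import *
grab('w2'); s=get_state(); print(s['position'],s['eef_rot'])"
```

```text
[0.62577944 0.20530182 0.27277248] [[-9.93364076e-01 -1.14995487e-01 -1.96224840e-03]
 [-1.14996622e-01  9.93365769e-01  4.75278527e-04]
 [ 1.89457551e-03  6.97776552e-04 -9.99997962e-01]]
```

View pics/w2.png

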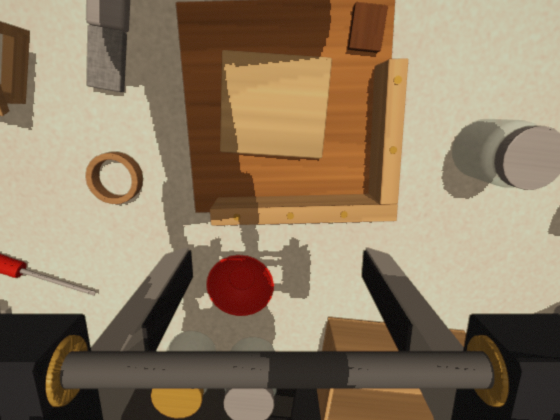

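The wrist view shows the whole board. The caul's top corners are at about (222,52), (330,58), (323,159) and (220,152), the far stop is at rows 203-222, the side stop at columns 383-407, and the offcut at (368,27). I'll zoom in on the corner to read the edges.

```bash
python3 -c "
import cv2; im=cv2.imread('pics/w2.png'); cv2.imwrite('pics/z2.png',cv2.resize(im[40:235,190:415],None,fx=3.5,fy=3,interpolation=cv2.INTER_CUBIC))"
```

```text
(no output)
```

View pics/z2.png

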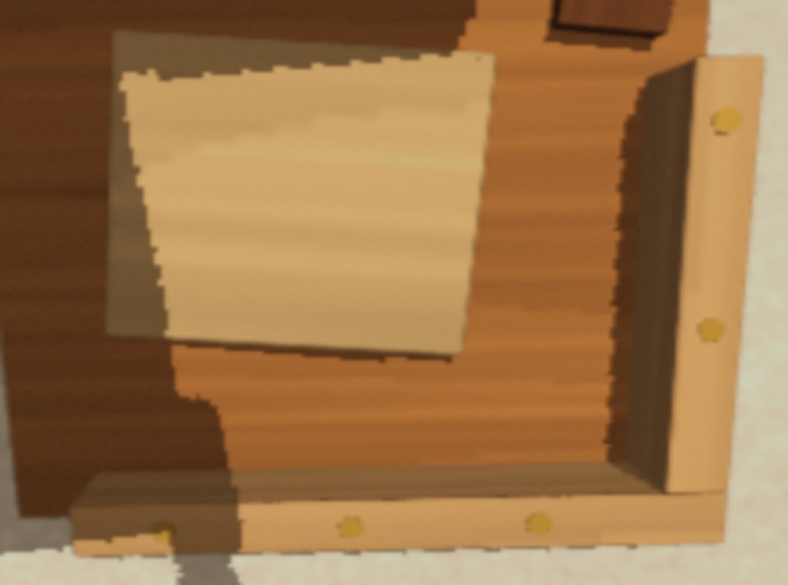

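The crop shows the stop-face top edges clearly: the far stop from (211,209) to (381,204) and the side stop from (389,59) to (381,204). All four caul edges are visible too. I'll refine these edges and cast rays.

```bash
cat >> h.py <<'E'
from scipy.ndimage import map_coordinates, gaussian_filter1d
def edge(im,p0,p1,half=5,lo=.1,hi=.9):
    """line (point, dir) of strongest gradient near segment p0-p1"""
    g=im.astype(float); p0,p1=map(np.float64,(p0,p1)); d=(p1-p0)/np.linalg.norm(p1-p0); n=np.array([-d[1],d[0]])
    t=np.arange(-half,half+.01,.25); P=[]
    for u in np.linspace(lo,hi,60):
        q=p0+u*(p1-p0)+t[:,None]*n
        pr=np.array([map_coordinates(g[...,c],[q[:,1],q[:,0]],order=1) for c in range(3)])
        e=np.abs(gaussian_filter1d(pr,2,axis=1,order=1)).sum(0); P.append(q[e.argmax()])
    P=np.float32(P)
    for _ in range(3):
        vx,vy,x,y=cv2.fitLine(P,cv2.DIST_HUBER,0,.01,.01).ravel(); r=(P-[x,y])@np.array([-vy,vx]); s=max(.5,2*np.median(abs(r))); P=P[abs(r)<s]
    return np.array([x,y]),np.array([vx,vy]),len(P),float(r.std())
def cross(a,b):
    s=np.linalg.solve(np.c_[a[1],-b[1]],b[0]-a[0]); return a[0]+s[0]*a[1]
def wline(m,e,z,L=60):
    return ray(m,e[0]-L*e[1],z)[:2],ray(m,e[0]+L*e[1],z)[:2]
def rect(m,im,C,z,half=5):
    E=[edge(im,C[i],C[(i+1)%4],half) for i in range(4)]
    return np.array([ray(m,cross(E[i-1],E[i]),z)[:2] for i in range(4)]),[(e[2],round(e[3],2)) for e in E]
E
cat > m2.py <<'E'
from h import *
np.set_printoptions(precision=4,suppress=True)
m,s=pickle.load(open('pics/w2.pkl','rb')); im=cv2.imread('pics/w2.png')
C,q=rect(m,im,[(222,50),(331.1,57.7),(322,158.3),(220.3,151)],.03); print(C,q); 
print("sides",np.linalg.norm(C-np.roll(C,-1,0),axis=1),"centre",C.mean(0)); a=C[1]-C[0];b=C[2]-C[1];b2=C[3]-C[0]
print("caul yaw",np.degrees([np.arctan2(-a[0],a[1]),np.arctan2(b[1],b[0]),np.arctan2(b2[1],b2[0])]))
for n,p,z in [("far in",((211,209),(380.9,203.7)),.067),("far bot",((218.6,198.3),(367,194.3)),.012),("far out",((211.4,225),(396.9,221)),.067),("side in",((389.1,59.3),(380.9,203.7)),.067),("side out",((408,59),(396.9,221)),.067)]:
    e=edge(im,*p,half=4); A,B=wline(m,e,z); d=B-A
    print(n,e[2],round(e[3],2),A,B,"ang",np.degrees(np.arctan2(d[1],d[0])))
    if n=="far in": f=e
    if n=="far bot": fb=e
    if n=="side in": print("corner",ray(m,cross(f,e),.067))
off=rect(m,im,[(355,2),(386,6),(380,51),(349,46)],.026); print(off)
E
python3 m2.py
```

```text
[[0.4889 0.1286]
 [0.4835 0.2481]
 [0.5921 0.2535]
 [0.5979 0.1352]] [(39, 0.25), (60, 0.2), (60, 0.13), (34, 0.19)]
sides [0.1196 0.1087 0.1184 0.1092] centre [0.5406 0.1914]
caul yaw [2.5979 2.8819 3.4838]
far in 60 0.22 [0.6539 0.1624] [0.6352 0.2946] ang 98.05775935852363
far bot 59 0.14 [0.6537 0.1676] [0.6319 0.3174] ang 98.29537258095303
far out 54 0.31 [0.6729 0.1721] [0.654  0.3061] ang 98.06287613181262
side in 60 0.16 [0.6169 0.3188] [0.4951 0.3017] ang -172.0246771708379
corner [0.6314 0.3208 0.067 ]
side out 60 0.18 [0.6438 0.3423] [0.5172 0.3245] ang -172.02484778672263
(array([[0.4243, 0.2631],
       [0.4208, 0.3001],
       [0.4694, 0.3011],
       [0.4702, 0.2636]]), [(48, 0.13), (60, 0.16), (57, 0.1), (56, 0.15)])
```

Request:
apply_moves(deltas=[{"tx":-21,"ty":-2.8,"tz":-16,"yaw":1.4,"jaw":60},{"tx":-21,"ty":-2.8,"tz":-16,"yaw":0,"jaw":60},{"tx":-21,"ty":-2.8,"tz":-16,"yaw":0,"jaw":60},{"tx":-21,"ty":-2.8,"tz":-16,"yaw":0,"jaw":60},{"tx":-21,"ty":-2.8,"tz":-16,"yaw":0,"jaw":60},{"tx":-21,"ty":-2.8,"tz":-16,"yaw":0,"jaw":60},{"tx":-21,"ty":-2.8,"tz":-16,"yaw":0,"jaw":60},{"tx":-21,"ty":-2.8,"tz":-16,"yaw":0,"jaw":60},{"tx":0,"ty":0,"tz":-26,"yaw":0,"jaw":60},{"tx":0,"ty":0,"tz":-26,"yaw":0,"jaw":60},{"tx":0,"ty":0,"tz":-26,"yaw":0,"jaw":60},{"tx":0,"ty":0,"tz":-26,"yaw":0,"jaw":60},{"tx":0,"ty":0,"tz":-10,"yaw":0,"jaw":60},{"tx":0,"ty":0,"tz":0,"yaw":0,"jaw":60},{"tx":0,"ty":0,"tz":0,"yaw":0,"jaw":60}])

```text
time_s: 3.1
position: [0.4586, 0.1834, 0.0323]
eef_rot: [[-0.99, -0.141, 0.001], [-0.141, 0.99, 0.0], [-0.001, 0.0, -1.0]]
wrist_force: [0.5, -0.1, 0.3]
width: 0.0602
grip_force: 0.0
```

Request:
apply_moves(deltas=[{"tx":0,"ty":0,"tz":-8,"yaw":0,"jaw":60},{"tx":7,"ty":1,"tz":0,"yaw":0,"jaw":60},{"tx":7,"ty":1,"tz":0,"yaw":0,"jaw":60},{"tx":5,"ty":0.7,"tz":0,"yaw":0,"jaw":60},{"tx":5,"ty":0.7,"tz":0,"yaw":0,"jaw":60},{"tx":5,"ty":0.7,"tz":0,"yaw":0,"jaw":60},{"tx":5,"ty":0.7,"tz":0,"yaw":0,"jaw":60},{"tx":5,"ty":0.7,"tz":0,"yaw":0,"jaw":60},{"tx":5,"ty":0.7,"tz":0,"yaw":0,"jaw":60},{"tx":5,"ty":0.7,"tz":0,"yaw":0,"jaw":60},{"tx":5,"ty":0.7,"tz":0,"yaw":0,"jaw":60},{"tx":5,"ty":0.7,"tz":0,"yaw":0,"jaw":60}])

```text
time_s: 4.3
position: [0.5178, 0.1912, 0.0235]
eef_rot: [[-0.99, -0.14, 0.0], [-0.14, 0.99, 0.0], [-0.0, 0.0, -1.0]]
wrist_force: [-1.0, 0.0, -0.0]
width: 0.0599
grip_force: 0.5
```

Request:
apply_moves(deltas=[{"tx":3,"ty":0.4,"tz":0,"yaw":0,"jaw":60},{"tx":3,"ty":0.4,"tz":0,"yaw":0,"jaw":60},{"tx":2,"ty":0.3,"tz":0,"yaw":0,"jaw":60},{"tx":1,"ty":0.1,"tz":0,"yaw":0,"jaw":60},{"tx":1,"ty":0.1,"tz":0,"yaw":0,"jaw":60},{"tx":1,"ty":0.1,"tz":0,"yaw":0,"jaw":60}])

```text
time_s: 4.9
position: [0.5284, 0.1925, 0.0235]
eef_rot: [[-0.99, -0.14, 0.0], [-0.14, 0.99, 0.0], [-0.0, 0.0, -1.0]]
wrist_force: [-0.7, -0.1, 0.2]
width: 0.0603
grip_force: 0.3
```

Request:
apply_moves(deltas=[{"tx":0.7,"ty":0.1,"tz":0,"yaw":0,"jaw":60},{"tx":0.7,"ty":0.1,"tz":0,"yaw":0,"jaw":60},{"tx":0.7,"ty":0.1,"tz":0,"yaw":0,"jaw":60}])

```text
time_s: 5.2
position: [0.5301, 0.1927, 0.0235]
eef_rot: [[-0.99, -0.14, -0.001], [-0.14, 0.99, -0.0], [0.001, 0.0, -1.0]]
wrist_force: [-2.9, 0.3, 2.0]
width: 0.0601
grip_force: 1.3
```

Request:
apply_moves(deltas=[{"tx":0.5,"ty":0.1,"tz":0,"yaw":0,"jaw":60},{"tx":0.5,"ty":0.1,"tz":0,"yaw":0,"jaw":60}])

```text
time_s: 5.4
position: [0.53, 0.1927, 0.0235]
eef_rot: [[-0.99, -0.14, -0.003], [-0.14, 0.99, -0.001], [0.003, -0.0, -1.0]]
wrist_force: [-5.0, -0.3, 4.3]
width: 0.0599
grip_force: 2.5
```

Request:
apply_moves(deltas=[{"tx":-6,"ty":-1,"tz":0,"yaw":0,"jaw":60},{"tx":0,"ty":0,"tz":20,"yaw":0,"jaw":0},{"tx":0,"ty":0,"tz":20,"yaw":0,"jaw":0},{"tx":20,"ty":-19.3,"tz":0,"yaw":0,"jaw":0},{"tx":20,"ty":-19.3,"tz":0,"yaw":0,"jaw":0},{"tx":20,"ty":-19.3,"tz":0,"yaw":0,"jaw":0},{"tx":20,"ty":-19.3,"tz":0,"yaw":0,"jaw":0},{"tx":0,"ty":0,"tz":0,"yaw":0,"jaw":0},{"tx":0,"ty":0,"tz":0,"yaw":0,"jaw":0}])

```text
time_s: 6.3
position: [0.6057, 0.1147, 0.0633]
eef_rot: [[-0.99, -0.139, 0.0], [-0.139, 0.99, 0.001], [-0.001, 0.001, -1.0]]
wrist_force: [0.2, -0.4, -0.2]
width: 0.001
grip_force: 0.0
```

```bash
cat >> h.py <<'E'
TH=np.radians(8.05); C0=np.array([.6314,.3208]); RJ=np.array([[np.cos(TH),-np.sin(TH)],[np.sin(TH),np.cos(TH)]])
def tojig(p): return (np.atleast_2d(p)[:,:2]-C0)@RJ
def toworld(p): return C0+np.atleast_2d(p)@RJ.T
E
python3 -c "
from h import *
grab('w3'); s=get_state(); print(s['position'],tojig(s['position'])); im=cv2.imread('pics/w3.png');m=camera_model('wrist')
print([proj(m,[*toworld(p)[0],.03]).round() for p in [(-.11,-.055),(0,-.055),(0,-.175),(-.11,-.175)]])"
```

```text
[0.60492832 0.11518153 0.06326097] [[-0.05500507 -0.19988533]]
[array([525., 159.]), array([492., 324.]), array([313., 324.]), array([319., 159.])]
```

View pics/w3.png

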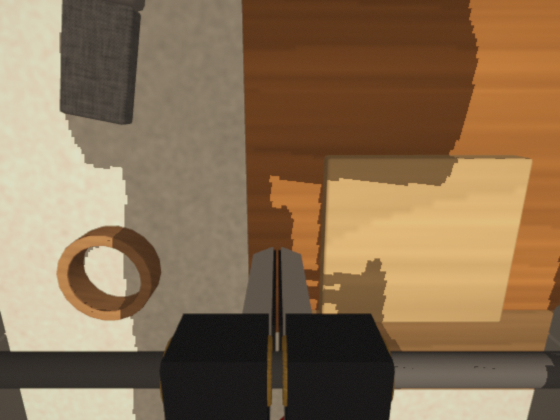

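The picture shows the caul square to the board at columns 325-528 and rows 157-322, where predicted, with the closed fingers just left of its edge. Next I go down and push along +y.

Request:
apply_moves(deltas=[{"tx":0,"ty":0,"tz":-20,"yaw":0,"jaw":0},{"tx":0,"ty":0,"tz":-20,"yaw":0,"jaw":0},{"tx":-1.1,"ty":8,"tz":0,"yaw":0,"jaw":0},{"tx":-0.7,"ty":5,"tz":0,"yaw":0,"jaw":0},{"tx":-0.7,"ty":5,"tz":0,"yaw":0,"jaw":0},{"tx":-0.7,"ty":5,"tz":0,"yaw":0,"jaw":0},{"tx":-0.7,"ty":5,"tz":0,"yaw":0,"jaw":0},{"tx":-0.7,"ty":5,"tz":0,"yaw":0,"jaw":0},{"tx":-0.7,"ty":5,"tz":0,"yaw":0,"jaw":0},{"tx":-0.7,"ty":5,"tz":0,"yaw":0,"jaw":0},{"tx":-0.7,"ty":5,"tz":0,"yaw":0,"jaw":0},{"tx":-0.7,"ty":5,"tz":0,"yaw":0,"jaw":0},{"tx":-0.7,"ty":5,"tz":0,"yaw":0,"jaw":0},{"tx":-0.4,"ty":3,"tz":0,"yaw":0,"jaw":0},{"tx":-0.3,"ty":2,"tz":0,"yaw":0,"jaw":0},{"tx":-0.1,"ty":1,"tz":0,"yaw":0,"jaw":0}])

```text
time_s: 7.95
position: [0.5965, 0.1789, 0.0235]
eef_rot: [[-0.99, -0.14, -0.0], [-0.14, 0.99, -0.0], [0.0, -0.0, -1.0]]
wrist_force: [-0.3, -2.4, 2.0]
width: 0.0003
grip_force: 1.0
```

Request:
apply_moves(deltas=[{"tx":-0.1,"ty":0.7,"tz":0,"yaw":0,"jaw":0},{"tx":-0.1,"ty":0.7,"tz":0,"yaw":0,"jaw":0}])

```text
time_s: 8.15
position: [0.5964, 0.1801, 0.0235]
eef_rot: [[-0.99, -0.14, -0.0], [-0.14, 0.99, 0.0], [0.0, 0.0, -1.0]]
wrist_force: [0.4, -2.2, 1.9]
width: 0.0003
grip_force: 1.0
```

Request:
apply_moves(deltas=[{"tx":-0.1,"ty":0.7,"tz":0,"yaw":0,"jaw":0},{"tx":-0.1,"ty":0.7,"tz":0,"yaw":0,"jaw":0},{"tx":-0.1,"ty":0.7,"tz":0,"yaw":0,"jaw":0}])

```text
time_s: 8.45
position: [0.5961, 0.1817, 0.0235]
eef_rot: [[-0.99, -0.14, 0.0], [-0.14, 0.99, -0.001], [0.0, -0.001, -1.0]]
wrist_force: [1.2, -4.9, 1.9]
width: 0.0005
grip_force: 2.4
```

Request:
apply_moves(deltas=[{"tx":-0.1,"ty":0.5,"tz":0,"yaw":0,"jaw":0},{"tx":-0.1,"ty":0.5,"tz":0,"yaw":0,"jaw":0},{"tx":0,"ty":0,"tz":0,"yaw":0,"jaw":0}])

```text
time_s: 8.75
position: [0.5961, 0.1818, 0.0235]
eef_rot: [[-0.99, -0.141, 0.0], [-0.141, 0.99, -0.003], [0.0, -0.003, -1.0]]
wrist_force: [0.5, -6.2, 2.2]
width: 0.0003
grip_force: 3.2
```

Request:
apply_moves(deltas=[{"tx":1,"ty":-8,"tz":0,"yaw":0,"jaw":0},{"tx":2,"ty":0,"tz":40,"yaw":0,"jaw":94},{"tx":10,"ty":10,"tz":45,"yaw":0,"jaw":94},{"tx":10,"ty":20,"tz":45,"yaw":0,"jaw":94},{"tx":10,"ty":20,"tz":45,"yaw":0,"jaw":94},{"tx":0,"ty":0,"tz":0,"yaw":0,"jaw":94},{"tx":0,"ty":0,"tz":0,"yaw":0,"jaw":94}])

```text
time_s: 9.45
position: [0.6288, 0.226, 0.1986]
eef_rot: [[-0.99, -0.141, 0.001], [-0.141, 0.99, 0.002], [-0.001, 0.001, -1.0]]
wrist_force: [0.1, -0.7, -0.7]
width: 0.0449
grip_force: 0.0
```

```bash
cat >m4.py <<'E'
from h import *
import sys
np.set_printoptions(precision=4,suppress=True)
n=sys.argv[1]; m,im=grab(n)
P=lambda x,y,z: proj(m,[*toworld((x,y))[0],z])
for nm,a,b,z in [("caul near",(-.11,-.11),(-.11,-.01),.03),("caul -y",(-.1,-.12),(-.01,-.12),.03),("far in",(0,-.18),(0,-.01),.067),("side in",(-.14,0),(-.01,0),.067)]:
    e=edge(im,P(*a,z),P(*b,z),6); A,B=wline(m,e,z,40); print(nm,e[2],round(e[3],2),tojig(A)[0],tojig(B)[0])
E
python3 m4.py w4
```

```text
caul near 58 0.22 [-0.1103 -0.0957] [-0.1098 -0.0221]
caul -y 60 0.19 [-0.0938 -0.1193] [-0.0172 -0.1195]
far in 58 0.08 [ 0.0002 -0.1309] [ 0.0001 -0.0583]
side in 60 0.14 [-0.0528  0.0002] [-0.1178  0.0002]
```

The caul is home: near edge at x -110.0 mm and -y edge at -119.4 mm, so both are within 1 mm. Now to the rest.

Request:
apply_moves(deltas=[{"tx":0,"ty":-45,"tz":10,"yaw":-1.5,"jaw":94},{"tx":0,"ty":-45,"tz":10,"yaw":-1.5,"jaw":94},{"tx":0,"ty":-45,"tz":10,"yaw":-1.5,"jaw":94},{"tx":0,"ty":-45,"tz":10,"yaw":-1.5,"jaw":94},{"tx":0,"ty":-45,"tz":10,"yaw":-1.5,"jaw":94},{"tx":0,"ty":-45,"tz":10,"yaw":-1.5,"jaw":94},{"tx":0,"ty":-45,"tz":10,"yaw":-1.5,"jaw":94},{"tx":0,"ty":-45,"tz":10,"yaw":-1.5,"jaw":94},{"tx":0,"ty":-45,"tz":10,"yaw":-1.5,"jaw":94},{"tx":0,"ty":-45,"tz":10,"yaw":-1.5,"jaw":94},{"tx":0,"ty":0,"tz":0,"yaw":0,"jaw":94},{"tx":0,"ty":0,"tz":0,"yaw":0,"jaw":94}])

```text
time_s: 10.7
position: [0.6274, -0.2257, 0.2952]
eef_rot: [[-0.992, 0.124, -0.004], [0.124, 0.992, 0.003], [0.005, 0.003, -1.0]]
wrist_force: [-0.5, 0.4, -0.2]
width: 0.0938
grip_force: 0.0
```

```bash
python3 -c "
from h import *
m,im=grab('w5'); s=get_state(); print(s['position'],s['width'],-m['R'].T@m['t'])
cv2.imwrite('pics/z5.png',cv2.resize(im[0:260,110:460],None,fx=2.2,fy=2.2,interpolation=cv2.INTER_CUBIC))"
```

```text
[ 0.6276159  -0.22443758  0.29557857] 0.09406428528333333 [ 0.54572867 -0.21589217  0.46761051]
```

View pics/z5.png

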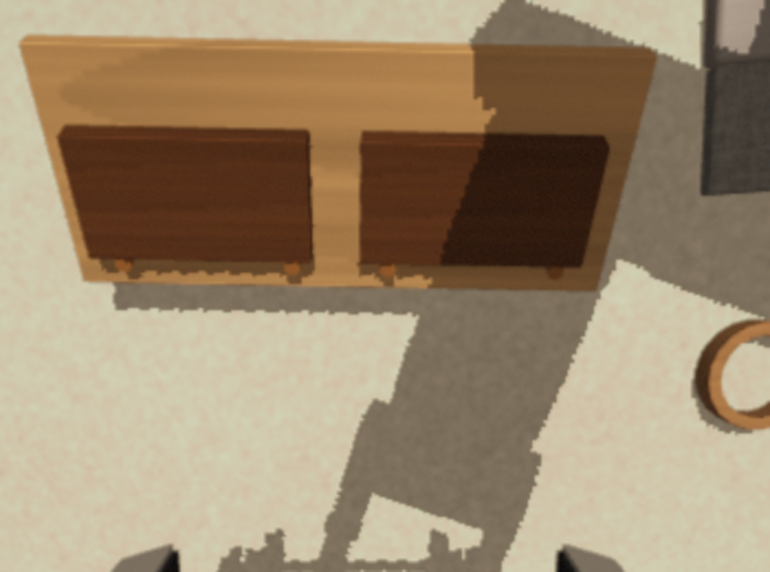

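The view shows the rest with its face top at crop row 45 and bottom at row 285. The blanks are at crop columns 62-310 and 360-608, with lower edges at row 262 and pegs at columns 123/292 and 388/555. Next I measure the rest frame and both blanks.

```bash
cat >m5.py <<'E'
from h import *
np.set_printoptions(precision=4,suppress=True)
m,s=pickle.load(open('pics/w5.pkl','rb')); im=cv2.imread('pics/w5.png')
o=lambda X,Y:(110+X/2.2-.27,Y/2.2-.27)
E=lambda a,b,h=3:edge(im,o(*a),o(*b),h)
lo=E((85,281),(600,291)); 
for r in [36,46]:
    up=E((22,r),(655,r+9),2); A,B=wline(m,up,.103); d=B-A; print("rest up",up[2],up[0],A,B,np.degrees(np.arctan2(d[1],d[0])))
A2,B2=wline(m,lo,.0471); d2=B2-A2; print("rest lo",A2,B2,np.degrees(np.arctan2(d2[1],d2[0])))
L=E((22,45),(85,281));R=E((655,50),(600,291))
print("lo corners",ray(m,cross(L,lo),.0471),ray(m,cross(R,lo),.0471))
org=(ray(m,cross(L,lo),.0471)+ray(m,cross(R,lo),.0471))/2
y=ray(m,cross(R,lo),.0471)-ray(m,cross(L,lo),.0471); yaw=np.arctan2(-y[0],y[1]); print("yaw",np.degrees(yaw),"len",np.linalg.norm(y))
t=np.radians(29); ex=np.array([np.cos(yaw),np.sin(yaw),0]); ey=np.array([-np.sin(yaw),np.cos(yaw),0])
org=org-ex*.1150/2*np.cos(t); org[2]=.075; print("origin",org)
n=np.sin(t)*ex+np.cos(t)*np.array([0,0,1]); dn=np.cos(t)*ex-np.sin(t)*np.array([0,0,1])
def rp(p,h):
    d=m['R'].T@np.linalg.solve(m['mtx'],[p[0],p[1],1.]); c=-m['R'].T@m['t']; k=((org-c)@n+h)/(d@n); q=c+k*d-org; return np.array([q@dn,q@ey])
for nm,a in [("right",((362,265),(583,267),(360,155),(360,262),(606,155),(583,265),(362,131),(606,136))),("left",((90,258),(312,261),(311,150),(312,260),(62,145),(90,256),(65,128),(308,130)))]:
    l=E(a[0],a[1]);i=E(a[2],a[3]);j=E(a[4],a[5]);u=E(a[6],a[7])
    P=[rp(cross(l,i),.014),rp(cross(l,j),.014)]; U=[rp(cross(u,i),0),rp(cross(u,j),0)]
    print(nm,"low corners(s,y)",P,"up bottom corners",U,[e[2] for e in(l,i,j,u)])
    c=np.array([np.mean([p[0] for p in P])-.03,np.mean([p[1] for p in P])])
    w=org+c[0]*dn+c[1]*ey; print("  underside centre world",w)
    print("  low top corner",w+.03*dn+.014*n,"up bottom corner",w-.03*dn,"up top",w-.03*dn+.014*n)
E
python3 m5.py
```

```text
rest up 59 [262.5677  18.1923] [ 0.4542 -0.2731] [ 0.4698 -0.1625] 81.95706646910071
rest up 58 [261.3043  22.8158] [ 0.4578 -0.275 ] [ 0.4735 -0.164 ] 81.95155874952145
rest lo [ 0.5561 -0.2945] [ 0.576  -0.1561] 81.81867423008845
lo corners [ 0.5458 -0.3661  0.0471] [ 0.5845 -0.0972  0.0471]
yaw -8.18132080721514 len 0.2716271838736896
origin [ 0.5154 -0.2245  0.075 ]
right low corners(s,y) [array([0.036 , 0.0097]), array([0.035 , 0.1204])] up bottom corners [array([-0.0242,  0.0095]), array([-0.0245,  0.1246])] [48, 60, 60, 60]
  underside centre world [ 0.5294 -0.1608  0.0723]
  low top corner [ 0.5621 -0.1655  0.07  ] up bottom corner [ 0.5034 -0.157   0.0869] up top [ 0.5102 -0.158   0.0991]
left low corners(s,y) [array([ 0.0355, -0.0129]), array([ 0.0363, -0.1243])] up bottom corners [array([-0.0241, -0.0138]), array([-0.0239, -0.1298])] [49, 59, 60, 60]
  underside centre world [ 0.5107 -0.2931  0.0721]
  low top corner [ 0.5434 -0.2978  0.0698] up bottom corner [ 0.4848 -0.2893  0.0867] up top [ 0.4915 -0.2903  0.0989]
```

The blanks lie at 29°. A vertical finger at the upper end is stopped by the rest face at z≈0.09, above the lower edge at z≈0.07, so I can't grip them in place. I'll slide the blank up the slope until its upper edge overhangs the rest, then straddle it. First I check the wrist joint before turning.

```bash
python3 -c "
from h import *
print(get_state()['joint_positions'])
m=camera_model('top'); print(ray(m,(461,259),.16), ray(m,(445,265),.0))"
```

```text
[-4.48474278e-01  3.93213927e-01  1.13054769e+00  1.27246648e-03
  1.62275983e+00 -1.89702470e+00]
[ 0.45817363 -0.47188022  0.16      ] [ 0.45959326 -0.48634803  0.        ]
```

Request:
apply_moves(deltas=[{"tx":-4.1,"ty":5.2,"tz":-14,"yaw":-8.27,"jaw":0},{"tx":-4.1,"ty":5.2,"tz":-14,"yaw":-8.27,"jaw":0},{"tx":-4.1,"ty":5.2,"tz":-14,"yaw":-8.27,"jaw":0},{"tx":-4.1,"ty":5.2,"tz":-14,"yaw":-8.27,"jaw":0},{"tx":-4.1,"ty":5.2,"tz":-14,"yaw":-8.27,"jaw":0},{"tx":-4.1,"ty":5.2,"tz":-14,"yaw":-8.27,"jaw":0},{"tx":-4.1,"ty":5.2,"tz":-14,"yaw":-8.27,"jaw":0},{"tx":-4.1,"ty":5.2,"tz":-14,"yaw":-8.27,"jaw":0},{"tx":-4.1,"ty":5.2,"tz":-14,"yaw":-8.27,"jaw":0},{"tx":-4.1,"ty":5.2,"tz":-14,"yaw":-8.27,"jaw":0},{"tx":-4.1,"ty":5.2,"tz":-14,"yaw":-8.27,"jaw":0},{"tx":0,"ty":0,"tz":0,"yaw":0,"jaw":0},{"tx":0,"ty":0,"tz":0,"yaw":0,"jaw":0}])

```text
time_s: 12.05
position: [0.5833, -0.1662, 0.1437]
eef_rot: [[0.133, 0.991, -0.001], [0.991, -0.133, 0.001], [0.001, -0.001, -1.0]]
wrist_force: [-0.9, -0.0, -0.4]
width: 0.0002
grip_force: 0.0
```

Request:
apply_moves(deltas=[{"tx":0,"ty":-2,"tz":-30,"yaw":-0.5,"jaw":0},{"tx":0,"ty":0,"tz":-30,"yaw":0,"jaw":0},{"tx":0,"ty":0,"tz":-16,"yaw":0,"jaw":0},{"tx":-4,"ty":0.6,"tz":0,"yaw":0,"jaw":0},{"tx":-4,"ty":0.6,"tz":0,"yaw":0,"jaw":0},{"tx":-4,"ty":0.6,"tz":2.2,"yaw":0,"jaw":0},{"tx":-4,"ty":0.6,"tz":2.2,"yaw":0,"jaw":0},{"tx":0,"ty":0,"tz":0,"yaw":0,"jaw":0}])

```text
time_s: 12.85
position: [0.5679, -0.1676, 0.0741]
eef_rot: [[0.146, 0.989, 0.002], [0.989, -0.146, -0.001], [-0.001, 0.003, -1.0]]
wrist_force: [1.3, 0.1, 1.1]
width: 0.0004
grip_force: 0.0
```

Request:
apply_moves(deltas=[{"tx":-5,"ty":0.7,"tz":2.8,"yaw":0,"jaw":0},{"tx":-5,"ty":0.7,"tz":2.8,"yaw":0,"jaw":0},{"tx":-5,"ty":0.7,"tz":2.8,"yaw":0,"jaw":0},{"tx":-5,"ty":0.7,"tz":2.8,"yaw":0,"jaw":0},{"tx":-5,"ty":0.7,"tz":2.8,"yaw":0,"jaw":0},{"tx":-5,"ty":0.7,"tz":2.8,"yaw":0,"jaw":0},{"tx":-2,"ty":0.3,"tz":1.1,"yaw":0,"jaw":0},{"tx":0,"ty":0,"tz":0,"yaw":0,"jaw":0}])

```text
time_s: 13.65
position: [0.5361, -0.1631, 0.0911]
eef_rot: [[0.147, 0.989, 0.002], [0.989, -0.147, -0.001], [-0.0, 0.002, -1.0]]
wrist_force: [4.1, -0.5, 4.4]
width: 0.0003
grip_force: 2.2
```

Request:
apply_moves(deltas=[{"tx":3,"ty":-0.4,"tz":0,"yaw":0,"jaw":0},{"tx":4,"ty":-0.6,"tz":0,"yaw":0,"jaw":0},{"tx":2,"ty":-0.3,"tz":25,"yaw":0,"jaw":0},{"tx":0,"ty":0,"tz":40,"yaw":0,"jaw":94},{"tx":0,"ty":-25,"tz":40,"yaw":0,"jaw":94},{"tx":0,"ty":-25,"tz":40,"yaw":0,"jaw":94},{"tx":0,"ty":-20,"tz":0,"yaw":0,"jaw":94},{"tx":0,"ty":0,"tz":0,"yaw":0,"jaw":94}])

```text
time_s: 14.45
position: [0.544, -0.2361, 0.2348]
eef_rot: [[0.149, 0.989, -0.002], [0.989, -0.149, -0.0], [-0.001, -0.002, -1.0]]
wrist_force: [-0.1, -0.4, -0.6]
width: 0.0372
grip_force: 0.0
```

```bash
python3 -c "
from h import *
m,im=grab('w6'); s=get_state(); print(s['time_s'],s['position'],s['eef_rot'],s['width'])"
```

```text
14.5 [ 0.54329802 -0.23417482  0.23350752] [[ 0.14826909  0.9889389  -0.00401568]
 [ 0.98894534 -0.14826005  0.00246504]
 [ 0.00184241 -0.00433678 -0.9999889 ]] 0.0406197752071784
```

View pics/w6.png

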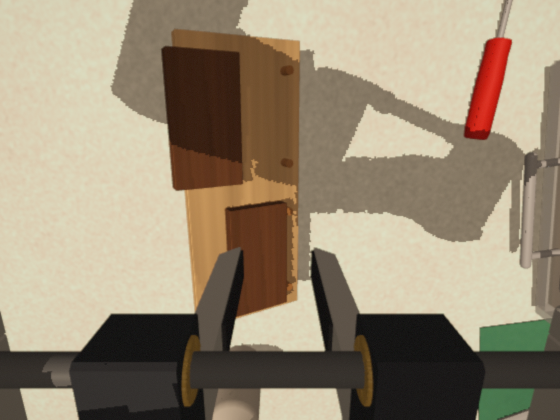

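The blank stayed where I pushed it. It spans columns 163-243 and rows 47-188, and overhangs the rest's upper edge at columns 173-185; the other blank is still on its pegs. A quick measurement before straddling it.

```bash
cat >> h.py <<'E'
RY=np.radians(-8.15); ORG=np.array([.5154,-.2245,.075]); T=np.radians(29)
REX=np.array([np.cos(RY),np.sin(RY),0]); REY=np.array([-np.sin(RY),np.cos(RY),0]); Z=np.array([0,0,1.])
RN=np.sin(T)*REX+np.cos(T)*Z; RD=np.cos(T)*REX-np.sin(T)*Z
def rp(m,p,h):
    d=m['R'].T@np.linalg.solve(m['mtx'],[p[0],p[1],1.]); c=-m['R'].T@m['t']; k=((ORG-c)@RN+h)/(d@RN); q=c+k*d-ORG; return np.array([q@RD,q@REY])
E
python3 - <<'E'
from h import *
np.set_printoptions(precision=4,suppress=True)
m,s=pickle.load(open('pics/w6.pkl','rb')); im=cv2.imread('pics/w6.png')
r=edge(im,(240,52),(243,185),4);t=edge(im,(165,47),(240,52),4);b=edge(im,(174,189),(243,185),4);l=edge(im,(163,47),(174,188),4)
print([e[2] for e in (r,t,b,l)]); print("low",rp(m,cross(r,t),.014),rp(m,cross(r,b),.014),"up",rp(m,cross(l,t),0.014),rp(m,cross(l,b),0.014))
c=(rp(m,cross(r,t),.014)+rp(m,cross(r,b),.014))/2
lo=ORG+c[0]*RD+c[1]*REY+.014*RN; ub=ORG+(c[0]-.06)*RD+c[1]*REY; print("low corner",lo,"up corner",ub,"mid",(lo+ub)/2)
E
```

```text
[56, 60, 60, 60]
low [-0.0099  0.1199] [-0.0108  0.0093] up [-0.0726  0.1205] [-0.0734  0.01  ]
low corner [ 0.5223 -0.1602  0.0923] up corner [ 0.4636 -0.1518  0.1091] mid [ 0.493  -0.156   0.1007]
```

Request:
apply_moves(deltas=[{"tx":-16.8,"ty":26,"tz":-10,"yaw":0,"jaw":94},{"tx":-16.8,"ty":26,"tz":-20,"yaw":0,"jaw":94},{"tx":-16.8,"ty":26,"tz":-25,"yaw":0,"jaw":94},{"tx":0,"ty":0,"tz":-15,"yaw":0,"jaw":94},{"tx":0,"ty":0,"tz":0,"yaw":0,"jaw":94},{"tx":0,"ty":0,"tz":0,"yaw":0,"jaw":94},{"tx":0,"ty":0,"tz":0,"yaw":0,"jaw":94}])

```text
time_s: 15.2
position: [0.4948, -0.1562, 0.1656]
eef_rot: [[0.147, 0.989, 0.0], [0.989, -0.147, -0.0], [0.0, 0.0, -1.0]]
wrist_force: [0.2, 0.5, -0.3]
width: 0.0933
grip_force: 0.0
```

Request:
apply_moves(deltas=[{"tx":-1.5,"ty":0,"tz":-30,"yaw":0,"jaw":94},{"tx":0,"ty":0,"tz":-30,"yaw":0,"jaw":94},{"tx":0,"ty":0,"tz":-14.5,"yaw":0,"jaw":94},{"tx":0,"ty":0,"tz":0,"yaw":0,"jaw":70},{"tx":0,"ty":0,"tz":0,"yaw":0,"jaw":64},{"tx":0,"ty":0,"tz":0,"yaw":0,"jaw":50},{"tx":0,"ty":0,"tz":0,"yaw":0,"jaw":50},{"tx":0,"ty":0,"tz":0,"yaw":0,"jaw":50}], newtons=20)

```text
time_s: 16.0
position: [0.4946, -0.1567, 0.0921]
eef_rot: [[0.147, 0.989, 0.005], [0.989, -0.147, -0.002], [-0.001, 0.005, -1.0]]
wrist_force: [0.7, 0.8, 2.4]
width: 0.0582
grip_force: 20.1
```

Request:
apply_moves(deltas=[{"tx":0,"ty":0,"tz":3,"yaw":0,"jaw":50},{"tx":0,"ty":0,"tz":6,"yaw":0,"jaw":50},{"tx":0,"ty":0,"tz":10,"yaw":0,"jaw":50},{"tx":0,"ty":0,"tz":20,"yaw":0,"jaw":50},{"tx":0,"ty":0,"tz":30,"yaw":0,"jaw":50},{"tx":0,"ty":0,"tz":0,"yaw":0,"jaw":50}])

```text
time_s: 16.6
position: [0.4954, -0.1573, 0.164]
eef_rot: [[0.146, 0.989, 0.008], [0.989, -0.146, -0.004], [-0.002, 0.008, -1.0]]
wrist_force: [0.7, -0.8, -0.9]
width: 0.0575
grip_force: 20.0
```

```bash
python3 -c "
from h import *
m=camera_model('scene'); im=snapshot('scene'); print(get_state()['grip_force'])
p=proj(m,[.494,-.157,.16]).astype(int); print(p)
a=im[p[1]-70:p[1]+70,p[0]-90:p[0]+90]; b=cv2.imread('pics/w6.png')
m,w=grab('w7'); cv2.imwrite('pics/z7.png',np.hstack([cv2.resize(a,(400,311),interpolation=cv2.INTER_CUBIC),cv2.resize(w,(400,311))]))"
```

```text
19.998931288719177
[233 146]
```

View pics/z7.png

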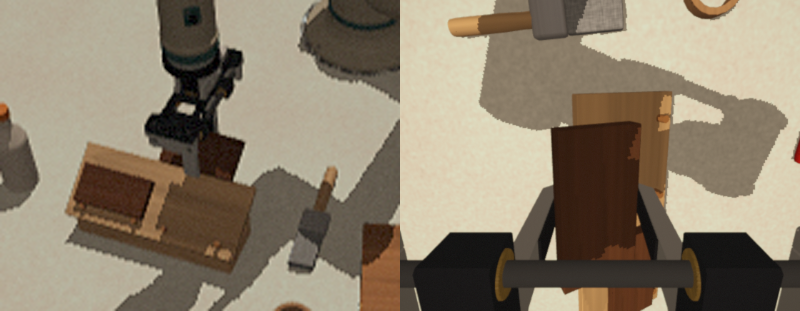

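The blank is held and clear of the rest, tilted with its far edge low. I carry it over the caul, 30 mm short of the far stop.

Request:
apply_moves(deltas=[{"tx":4,"ty":15,"tz":0,"yaw":0,"jaw":50},{"tx":7.5,"ty":30,"tz":0,"yaw":1.5,"jaw":50},{"tx":7.5,"ty":37,"tz":0,"yaw":1.5,"jaw":50},{"tx":7.5,"ty":37,"tz":0,"yaw":1.5,"jaw":50},{"tx":7.5,"ty":37,"tz":0,"yaw":1.5,"jaw":50},{"tx":7.5,"ty":37,"tz":-6,"yaw":1.5,"jaw":50},{"tx":7.5,"ty":37,"tz":-6,"yaw":1.5,"jaw":50},{"tx":7.5,"ty":37,"tz":-10,"yaw":1.5,"jaw":50},{"tx":7.5,"ty":37,"tz":-10,"yaw":1.5,"jaw":50},{"tx":7.5,"ty":37,"tz":-10,"yaw":1.5,"jaw":50},{"tx":7.5,"ty":37,"tz":-10,"yaw":1.5,"jaw":50},{"tx":7,"ty":20,"tz":-10,"yaw":1.5,"jaw":50},{"tx":0,"ty":4,"tz":0,"yaw":0,"jaw":50},{"tx":0,"ty":0,"tz":0,"yaw":0,"jaw":50},{"tx":0,"ty":0,"tz":0,"yaw":0,"jaw":50}])

```text
time_s: 18.2
position: [0.5785, 0.2446, 0.0979]
eef_rot: [[-0.14, 0.99, -0.0], [0.99, 0.14, -0.001], [-0.001, -0.001, -1.0]]
wrist_force: [0.9, 0.1, -0.4]
width: 0.0576
grip_force: 20.0
```

Request:
apply_moves(deltas=[{"tx":0,"ty":0,"tz":-15,"yaw":0,"jaw":50},{"tx":0,"ty":0,"tz":-15,"yaw":0,"jaw":50},{"tx":0,"ty":0,"tz":-10,"yaw":0,"jaw":50},{"tx":0,"ty":0,"tz":-6,"yaw":0,"jaw":50},{"tx":0,"ty":0,"tz":-2,"yaw":0,"jaw":50},{"tx":0,"ty":0,"tz":-2,"yaw":0,"jaw":50},{"tx":0,"ty":0,"tz":-2,"yaw":0,"jaw":50},{"tx":0,"ty":0,"tz":0,"yaw":0,"jaw":50}], newtons=8)

```text
time_s: 19.0
position: [0.5789, 0.2459, 0.046]
eef_rot: [[-0.141, 0.99, 0.0], [0.99, 0.141, 0.0], [0.0, 0.0, -1.0]]
wrist_force: [-0.5, -0.6, -0.4]
width: 0.058
grip_force: 8.0
```

Request:
apply_moves(deltas=[{"tx":0,"ty":0,"tz":-2,"yaw":0,"jaw":50},{"tx":0,"ty":0,"tz":-2,"yaw":0,"jaw":50},{"tx":0,"ty":0,"tz":-1.5,"yaw":0,"jaw":50},{"tx":0,"ty":0,"tz":0,"yaw":0,"jaw":50}], newtons=5)

```text
time_s: 19.4
position: [0.5786, 0.2459, 0.04]
eef_rot: [[-0.141, 0.99, -0.0], [0.99, 0.141, -0.0], [-0.0, -0.0, -1.0]]
wrist_force: [1.4, 0.3, -1.3]
width: 0.0587
grip_force: 5.0
```

Request:
apply_moves(deltas=[{"tx":0,"ty":0,"tz":0,"yaw":0,"jaw":59.5},{"tx":0,"ty":0,"tz":0,"yaw":0,"jaw":60.2},{"tx":0,"ty":0,"tz":0,"yaw":0,"jaw":60.8},{"tx":0,"ty":0,"tz":0,"yaw":0,"jaw":61.3},{"tx":0,"ty":0,"tz":0,"yaw":0,"jaw":61.8},{"tx":0,"ty":0,"tz":0,"yaw":0,"jaw":62.4},{"tx":0,"ty":0,"tz":0,"yaw":0,"jaw":64},{"tx":0,"ty":0,"tz":0,"yaw":0,"jaw":70},{"tx":0,"ty":0,"tz":0,"yaw":0,"jaw":76},{"tx":0,"ty":0,"tz":0,"yaw":0,"jaw":76}])

```text
time_s: 20.4
position: [0.579, 0.2459, 0.0404]
eef_rot: [[-0.14, 0.99, 0.001], [0.99, 0.14, 0.0], [0.0, 0.001, -1.0]]
wrist_force: [-0.0, -1.0, 0.3]
width: 0.0757
grip_force: 0.0
```

Request:
apply_moves(deltas=[{"tx":0,"ty":0,"tz":15,"yaw":0,"jaw":76},{"tx":0,"ty":0,"tz":30,"yaw":0,"jaw":76},{"tx":0,"ty":0,"tz":30,"yaw":8.5,"jaw":76},{"tx":0,"ty":0,"tz":30,"yaw":8.5,"jaw":76},{"tx":0,"ty":0,"tz":20,"yaw":8.5,"jaw":76},{"tx":0,"ty":0,"tz":0,"yaw":8.5,"jaw":76},{"tx":0,"ty":0,"tz":0,"yaw":8.5,"jaw":60},{"tx":0,"ty":0,"tz":0,"yaw":8.5,"jaw":60},{"tx":0,"ty":0,"tz":0,"yaw":8.5,"jaw":60},{"tx":0,"ty":0,"tz":0,"yaw":8.5,"jaw":60},{"tx":0,"ty":0,"tz":0,"yaw":8.5,"jaw":60},{"tx":0,"ty":0,"tz":0,"yaw":8.5,"jaw":60},{"tx":0,"ty":0,"tz":0,"yaw":5,"jaw":60},{"tx":0,"ty":0,"tz":0,"yaw":0,"jaw":60},{"tx":0,"ty":0,"tz":0,"yaw":0,"jaw":60}])

```text
time_s: 21.9
position: [0.5788, 0.2459, 0.1654]
eef_rot: [[-0.99, -0.139, 0.0], [-0.139, 0.99, 0.0], [-0.0, 0.0, -1.0]]
wrist_force: [-0.3, 0.0, 0.4]
width: 0.06
grip_force: 0.0
```

```bash
cat > m8.py <<'E'
from h import *
import sys
np.set_printoptions(precision=4,suppress=True)
n,z=sys.argv[1],float(sys.argv[2]); m,im=grab(n)
hsv=cv2.cvtColor(im,cv2.COLOR_BGR2HSV); s=get_state(); print(s['time_s'],tojig(s['position'])[0])
# dark blank: expected window around the caul
q=[proj(m,[*toworld(p)[0],z]) for p in [(-.125,-.15),(-.125,.0),(.0,0),(.0,-.15)]]
roi=np.zeros(im.shape[:2],np.uint8); cv2.fillPoly(roi,[np.int32(q)],255)
b,g,r=[im[...,i].astype(int) for i in range(3)]
mask=((r<110)&(r<2.2*0+r*0+110)&(g*100<62*r)&(r-b>15)&(roi>0)).astype(np.uint8)*255
mask=cv2.morphologyEx(mask,cv2.MORPH_OPEN,np.ones((5,5)))
c=max(cv2.findContours(mask,cv2.RETR_EXTERNAL,cv2.CHAIN_APPROX_NONE)[0],key=cv2.contourArea)
B=cv2.boxPoints(cv2.minAreaRect(c)); print("box px",B.tolist())
J=tojig(np.array([ray(m,p,z) for p in B])); print("box jig",J.tolist(),"centre",J.mean(0))
cv2.polylines(im,[np.int32(B)],True,(0,255,0),1); cv2.imwrite(f'pics/{n}b.png',im)
E
python3 m8.py w8 .044
```

```text
21.95 [-0.0626 -0.0668]
box px [[173.44354248046875, 135.04452514648438], [235.88394165039062, 130.04928588867188], [244.94912719726562, 243.36407470703125], [182.50872802734375, 248.35931396484375]]
box jig [[-0.1251953887910623, -0.15061533665474058], [-0.12915375938230245, -0.09950513768692572], [-0.030549072239894743, -0.0946689650313037], [-0.025792001604969944, -0.150715677104641]] centre [-0.0777 -0.1239]
```

View pics/w8b.png

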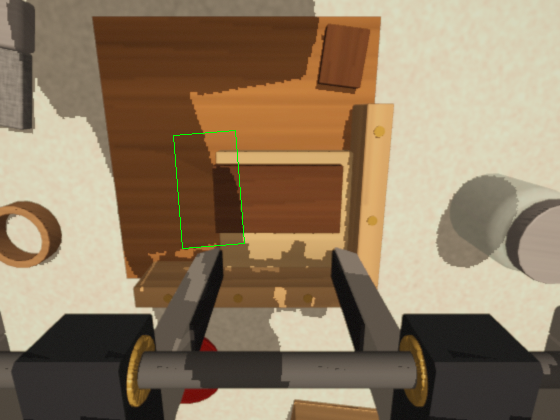

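The blank lies flat and square on the caul, with corners at about (216,164), (343,165), (341,234) and (213,233). My colour box caught a shadow, so I measure from the edges instead.

```bash
cat > m9.py <<'E'
from h import *
import sys
np.set_printoptions(precision=4,suppress=True)
# args: pic z cx cy(jig guess, mm): refine the four blank edges
n,z,cx,cy=sys.argv[1],*map(float,sys.argv[2:5])
if len(sys.argv)>5: m,_=pickle.load(open(f'pics/{n}.pkl','rb')); im=cv2.imread(f'pics/{n}.png')
else: m,im=grab(n)
P=lambda x,y: proj(m,[*toworld((x/1e3,y/1e3))[0],z])
C=[P(cx-30,cy-55),P(cx-30,cy+55),P(cx+30,cy+55),P(cx+30,cy-55)]
for nm,i in (("near",0),("+y",1),("far",2),("-y",3)):
    e=edge(im,C[i],C[(i+1)%4],6); A,B=wline(m,e,z,30); print(nm,e[2],round(e[3],2),tojig(A)[0]*1e3,tojig(B)[0]*1e3)
E
python3 m9.py w8 .044 -63 -66 old
```

```text
near 35 0.55 [-88.5775 -86.7179] [-90.0798 -36.0399]
+y 58 0.14 [-33.4046 -11.0295] [-87.526  -10.9296]
far 47 0.7 [-34.0357 -93.465 ] [-34.1317 -40.1183]
-y 58 0.15 [ -97.0317 -120.5971] [ -43.8833 -120.8055]
```

Request:
apply_moves(deltas=[{"tx":-15.7,"ty":-2,"tz":-20,"yaw":0,"jaw":60},{"tx":-15.7,"ty":-2,"tz":-20,"yaw":0,"jaw":60},{"tx":-15.7,"ty":-2,"tz":-20,"yaw":0,"jaw":60},{"tx":0,"ty":0,"tz":-30,"yaw":0,"jaw":60},{"tx":0,"ty":0,"tz":-20,"yaw":0,"jaw":60},{"tx":0,"ty":0,"tz":-13,"yaw":0,"jaw":60},{"tx":0,"ty":0,"tz":0,"yaw":0,"jaw":60}])

```text
time_s: 22.65
position: [0.5306, 0.2395, 0.0407]
eef_rot: [[-0.99, -0.14, -0.003], [-0.14, 0.99, -0.001], [0.003, -0.0, -1.0]]
wrist_force: [-1.0, -0.3, 0.1]
width: 0.06
grip_force: 0.0
```

Request:
apply_moves(deltas=[{"tx":4,"ty":0.6,"tz":1,"yaw":0,"jaw":60},{"tx":4,"ty":0.6,"tz":0,"yaw":0,"jaw":60},{"tx":4,"ty":0.6,"tz":0,"yaw":0,"jaw":60},{"tx":4,"ty":0.6,"tz":0,"yaw":0,"jaw":60},{"tx":4,"ty":0.6,"tz":0,"yaw":0,"jaw":60},{"tx":4,"ty":0.6,"tz":0,"yaw":0,"jaw":60},{"tx":4,"ty":0.6,"tz":0,"yaw":0,"jaw":60},{"tx":4,"ty":0.6,"tz":0,"yaw":0,"jaw":60},{"tx":4,"ty":0.6,"tz":0,"yaw":0,"jaw":60},{"tx":3,"ty":0.4,"tz":0,"yaw":0,"jaw":60},{"tx":1,"ty":0.1,"tz":0,"yaw":0,"jaw":60},{"tx":1,"ty":0.1,"tz":0,"yaw":0,"jaw":60}])

```text
time_s: 23.85
position: [0.5726, 0.2459, 0.0433]
eef_rot: [[-0.99, -0.14, -0.0], [-0.14, 0.99, 0.0], [0.0, 0.0, -1.0]]
wrist_force: [-0.7, 0.8, 0.7]
width: 0.06
grip_force: 0.5
```

Request:
apply_moves(deltas=[{"tx":0.7,"ty":0.1,"tz":0,"yaw":0,"jaw":60},{"tx":0.7,"ty":0.1,"tz":0,"yaw":0,"jaw":60},{"tx":0.5,"ty":0.1,"tz":0,"yaw":0,"jaw":60}])

```text
time_s: 24.15
position: [0.5731, 0.246, 0.0432]
eef_rot: [[-0.99, -0.14, -0.003], [-0.14, 0.99, -0.0], [0.003, -0.0, -1.0]]
wrist_force: [-5.3, -1.1, 3.5]
width: 0.0599
grip_force: 2.3
```

Request:
apply_moves(deltas=[{"tx":-5,"ty":-0.7,"tz":0,"yaw":0,"jaw":60},{"tx":0,"ty":0,"tz":20,"yaw":0,"jaw":0},{"tx":0,"ty":-10,"tz":15,"yaw":0,"jaw":0},{"tx":13,"ty":-15,"tz":0,"yaw":0,"jaw":0},{"tx":13,"ty":-15,"tz":0,"yaw":0,"jaw":0},{"tx":13,"ty":-15,"tz":0,"yaw":0,"jaw":0},{"tx":14,"ty":-14,"tz":0,"yaw":0,"jaw":0},{"tx":0,"ty":0,"tz":0,"yaw":0,"jaw":0},{"tx":0,"ty":0,"tz":-20,"yaw":0,"jaw":0},{"tx":0,"ty":0,"tz":-15,"yaw":0,"jaw":0},{"tx":0,"ty":0,"tz":0,"yaw":0,"jaw":0}])

```text
time_s: 25.25
position: [0.6204, 0.1762, 0.0407]
eef_rot: [[-0.99, -0.14, -0.006], [-0.14, 0.99, -0.0], [0.006, 0.0, -1.0]]
wrist_force: [0.0, -0.6, 0.9]
width: 0.0005
grip_force: 0.0
```

Request:
apply_moves(deltas=[{"tx":-0.6,"ty":4,"tz":2,"yaw":0,"jaw":0},{"tx":-0.6,"ty":4,"tz":0,"yaw":0,"jaw":0},{"tx":-0.5,"ty":3,"tz":0,"yaw":0,"jaw":0},{"tx":-0.4,"ty":3,"tz":0,"yaw":0,"jaw":0},{"tx":-0.3,"ty":2,"tz":0,"yaw":0,"jaw":0},{"tx":-0.1,"ty":1,"tz":0,"yaw":0,"jaw":0},{"tx":-0.1,"ty":0.7,"tz":0,"yaw":0,"jaw":0}])

```text
time_s: 25.95
position: [0.6207, 0.1937, 0.0461]
eef_rot: [[-0.99, -0.141, 0.002], [-0.141, 0.99, -0.001], [-0.002, -0.001, -1.0]]
wrist_force: [0.9, -4.0, 4.5]
width: 0.0003
grip_force: 2.9
```

Request:
apply_moves(deltas=[{"tx":-0.1,"ty":0.7,"tz":-1,"yaw":0,"jaw":0},{"tx":-0.1,"ty":0.7,"tz":-1,"yaw":0,"jaw":0},{"tx":-0.1,"ty":0.7,"tz":0,"yaw":0,"jaw":0}])

```text
time_s: 26.25
position: [0.6207, 0.1939, 0.0458]
eef_rot: [[-0.99, -0.142, 0.003], [-0.142, 0.99, -0.004], [-0.002, -0.004, -1.0]]
wrist_force: [-1.2, -9.2, 14.3]
width: 0.0004
grip_force: 7.9
```

Request:
apply_moves(deltas=[{"tx":0.3,"ty":-2,"tz":2,"yaw":0,"jaw":0},{"tx":1,"ty":-8,"tz":0,"yaw":0,"jaw":0},{"tx":0,"ty":0,"tz":30,"yaw":0,"jaw":60},{"tx":0,"ty":20,"tz":40,"yaw":0,"jaw":94},{"tx":0,"ty":25,"tz":40,"yaw":0,"jaw":94},{"tx":0,"ty":5,"tz":0,"yaw":0,"jaw":94},{"tx":0,"ty":0,"tz":0,"yaw":0,"jaw":94}])

```text
time_s: 26.95
position: [0.6208, 0.2374, 0.1555]
eef_rot: [[-0.99, -0.142, 0.001], [-0.142, 0.99, 0.001], [-0.001, 0.001, -1.0]]
wrist_force: [-0.3, -0.3, -1.2]
width: 0.037
grip_force: 0.0
```

```bash
python3 m9.py w10 .044 -30 -55; python3 m4.py w10c; cat > c.py <<'E'
E
python3 - <<'E'
from h import *
m,_=pickle.load(open('pics/w10.pkl','rb')); im=cv2.imread('pics/w10.png')
q=np.array([proj(m,[*toworld(p)[0],.03]) for p in [(-.13,-.14),(-.13,.02),(.02,.02),(.02,-.14)]]); a=q.min(0).astype(int).clip(0); b=q.max(0).astype(int)
print(a,b); cv2.imwrite('pics/z10.png',cv2.resize(im[a[1]:b[1],a[0]:b[0]],None,fx=3,fy=3,interpolation=cv2.INTER_CUBIC))
E
```

```text
near 60 0.07 [-61.6507 -72.9008] [-61.7988 -24.4193]
+y 55 0.23 [-5.7358 -4.3814] [-57.1068  -3.9636]
far 60 0.03 [ -0.2279 -80.5855] [ -0.228 -29.159]
-y 30 1.87 [  -0.9469 -116.4817] [ -52.4478 -108.1343]
caul near 60 0.05 [-0.11   -0.0876] [-0.11   -0.0232]
caul -y 34 0.35 [-0.09   -0.1196] [-0.022  -0.1164]
far in 37 0.11 [ 0.0004 -0.1141] [ 0.0002 -0.0508]
side in 60 0.14 [-0.0501  0.0002] [-0.1075  0.0002]
[201  75] [404 252]
```

View pics/z10.png

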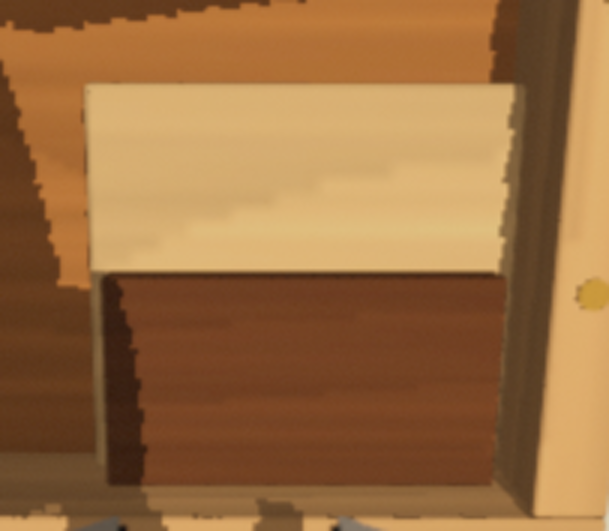

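The crop shows the blank tight to the far stop. A gap of about 4 mm remains to the side stop, because the tapered finger back wedged against it. I'll turn the tool 90° so the straight finger sides do the y push, and finish there.

Request:
apply_moves(deltas=[{"tx":0,"ty":-5,"tz":0,"yaw":-8.5,"jaw":20},{"tx":0,"ty":-5,"tz":0,"yaw":-8.5,"jaw":20},{"tx":0,"ty":-5,"tz":0,"yaw":-8.5,"jaw":20},{"tx":0,"ty":-5,"tz":0,"yaw":-8.5,"jaw":20},{"tx":0,"ty":-5,"tz":0,"yaw":-8.5,"jaw":20},{"tx":0,"ty":-5,"tz":0,"yaw":-8.5,"jaw":20},{"tx":0,"ty":-5,"tz":-5,"yaw":-8.5,"jaw":20},{"tx":0,"ty":-5,"tz":-10,"yaw":-8.5,"jaw":20},{"tx":0,"ty":-5,"tz":-15,"yaw":-8.5,"jaw":20},{"tx":0,"ty":-5,"tz":-15,"yaw":-8.5,"jaw":20},{"tx":0,"ty":-5,"tz":-15,"yaw":-5,"jaw":20},{"tx":0,"ty":0,"tz":-15,"yaw":0,"jaw":20},{"tx":0,"ty":0,"tz":0,"yaw":0,"jaw":20},{"tx":0,"ty":0,"tz":0,"yaw":0,"jaw":20}])

```text
time_s: 28.45
position: [0.62, 0.1805, 0.0789]
eef_rot: [[-0.14, 0.99, -0.003], [0.99, 0.14, -0.001], [-0.0, -0.003, -1.0]]
wrist_force: [0.2, 0.4, 1.2]
width: 0.0201
grip_force: 0.0
```

Request:
apply_moves(deltas=[{"tx":0,"ty":0,"tz":-25,"yaw":0,"jaw":20},{"tx":0,"ty":0,"tz":-12,"yaw":0,"jaw":20},{"tx":-0.7,"ty":5,"tz":0,"yaw":0,"jaw":20},{"tx":-0.7,"ty":5,"tz":0,"yaw":0,"jaw":20},{"tx":-0.4,"ty":3,"tz":0,"yaw":0,"jaw":20},{"tx":-0.3,"ty":2,"tz":0,"yaw":0,"jaw":20},{"tx":-0.1,"ty":1,"tz":0,"yaw":0,"jaw":20},{"tx":-0.1,"ty":1,"tz":0,"yaw":0,"jaw":20}])

```text
time_s: 29.25
position: [0.6193, 0.1979, 0.0441]
eef_rot: [[-0.141, 0.99, 0.002], [0.99, 0.141, -0.001], [-0.001, 0.001, -1.0]]
wrist_force: [0.2, -3.3, 2.9]
width: 0.0202
grip_force: 1.7
```

Request:
apply_moves(deltas=[{"tx":-0.1,"ty":0.7,"tz":0,"yaw":0,"jaw":20},{"tx":-0.1,"ty":0.7,"tz":0,"yaw":0,"jaw":20},{"tx":-0.1,"ty":0.7,"tz":0,"yaw":0,"jaw":20}])

```text
time_s: 29.55
position: [0.6193, 0.198, 0.0442]
eef_rot: [[-0.141, 0.99, 0.002], [0.99, 0.141, -0.004], [-0.004, 0.001, -1.0]]
wrist_force: [0.5, -8.4, 4.0]
width: 0.0199
grip_force: 4.2
```

Request:
apply_moves(deltas=[{"tx":-0.1,"ty":0.7,"tz":1,"yaw":0,"jaw":20},{"tx":-0.1,"ty":0.7,"tz":0,"yaw":0,"jaw":20}])

```text
time_s: 29.75
position: [0.6189, 0.1981, 0.0443]
eef_rot: [[-0.142, 0.99, 0.001], [0.99, 0.142, -0.006], [-0.006, 0.0, -1.0]]
wrist_force: [1.2, -10.1, -0.4]
width: 0.02
grip_force: 5.5
```

Request:
apply_moves(deltas=[{"tx":1,"ty":-6,"tz":0,"yaw":0,"jaw":20},{"tx":0,"ty":0,"tz":30,"yaw":0,"jaw":20},{"tx":0,"ty":0,"tz":40,"yaw":0,"jaw":94},{"tx":0,"ty":0,"tz":25,"yaw":0,"jaw":94},{"tx":0,"ty":0,"tz":0,"yaw":0,"jaw":94},{"tx":0,"ty":0,"tz":0,"yaw":0,"jaw":94}])

```text
time_s: 30.35
position: [0.6188, 0.1962, 0.1391]
eef_rot: [[-0.14, 0.99, -0.0], [0.99, 0.14, 0.001], [0.001, 0.0, -1.0]]
wrist_force: [-0.5, 0.3, -0.2]
width: 0.0488
grip_force: 0.0
```

```bash
python3 m9.py w11 .044 -30 -57; python3 m9.py w11 .030 -30 -57 old;  python3 m4.py w11c; python3 - <<'E'
from h import *
m,_=pickle.load(open('pics/w11.pkl','rb')); im=cv2.imread('pics/w11.png')
q=np.array([proj(m,[*toworld(p)[0],.03]) for p in [(-.08,-.04),(-.08,.02),(.02,.02),(.02,-.04)]]); a=q.min(0).astype(int).clip(0); b=q.max(0).astype(int)
print(a,b); cv2.imwrite('pics/z11.png',cv2.resize(im[a[1]:b[1],a[0]:b[0]],None,fx=4,fy=4,interpolation=cv2.INTER_CUBIC)[:600,:800])
E
```

```text
near 60 0.11 [-59.9754 -29.2031] [-59.9879 -72.2119]
+y 57 0.78 [-47.9819  -2.5684] [-5.992  -2.5274]
far 56 0.23 [  3.2811 -64.6458] [  3.3447 -22.3186]
-y 39 0.11 [ -53.3106 -109.7668] [  -6.2072 -109.6777]
near 60 0.11 [-61.527  -33.4225] [-61.5577 -79.1476]
+y 59 0.83 [-50.8779  -0.6413] [-6.6875 -0.6057]
far 58 0.23 [  1.6334 -76.8075] [  1.6758 -31.2999]
-y 43 0.16 [ -59.1057 -113.5557] [  -9.5345 -113.2165]
caul near 55 0.22 [-0.1098 -0.0315] [-0.1098 -0.0928]
caul -y 51 0.13 [-0.0887 -0.1191] [-0.0225 -0.1193]
far in 49 0.24 [ 0.0004 -0.1021] [ 0.0004 -0.0469]
side in 60 0.04 [-0.1115  0.0003] [-0.0609  0.0003]
[208  23] [347 110]
```

The blank's near edge is at x -60.0 mm and its -y edge at -109.7 mm, so it is flush. The +y reading had been a shadow edge. Now the second blank, done the same way.

Request:
apply_moves(deltas=[{"tx":-2,"ty":-20,"tz":4,"yaw":0,"jaw":0},{"tx":-4.6,"ty":-40,"tz":0,"yaw":-1.4,"jaw":0},{"tx":-4.6,"ty":-43,"tz":0,"yaw":-1.4,"jaw":0},{"tx":-4.6,"ty":-43,"tz":0,"yaw":-1.4,"jaw":0},{"tx":-4.6,"ty":-43,"tz":0,"yaw":-1.4,"jaw":0},{"tx":-4.6,"ty":-43,"tz":0,"yaw":-1.4,"jaw":0},{"tx":-4.6,"ty":-43,"tz":0,"yaw":-1.4,"jaw":0},{"tx":-4.6,"ty":-43,"tz":0,"yaw":-1.4,"jaw":0},{"tx":-4.6,"ty":-43,"tz":0,"yaw":-1.4,"jaw":0},{"tx":-4.6,"ty":-43,"tz":0,"yaw":-1.4,"jaw":0},{"tx":-4.6,"ty":-43,"tz":0,"yaw":-1.4,"jaw":0},{"tx":-4.6,"ty":-30,"tz":0,"yaw":-1.4,"jaw":0},{"tx":-4.6,"ty":-20,"tz":0,"yaw":-1,"jaw":0},{"tx":0,"ty":0,"tz":0,"yaw":0,"jaw":0},{"tx":0,"ty":0,"tz":0,"yaw":0,"jaw":0}])

```text
time_s: 31.95
position: [0.5612, -0.3004, 0.1416]
eef_rot: [[0.146, 0.989, -0.002], [0.989, -0.146, 0.003], [0.002, -0.003, -1.0]]
wrist_force: [-0.5, 0.2, -0.1]
width: 0.0003
grip_force: 0.0
```

Request:
apply_moves(deltas=[{"tx":2,"ty":0,"tz":-28,"yaw":0,"jaw":0},{"tx":0,"ty":0,"tz":-28,"yaw":0,"jaw":0},{"tx":0,"ty":0,"tz":-17,"yaw":0,"jaw":0},{"tx":-4,"ty":0.6,"tz":0,"yaw":0,"jaw":0},{"tx":-4,"ty":0.6,"tz":0,"yaw":0,"jaw":0},{"tx":-4,"ty":0.6,"tz":2.2,"yaw":0,"jaw":0},{"tx":-4,"ty":0.6,"tz":2.2,"yaw":0,"jaw":0},{"tx":0,"ty":0,"tz":0,"yaw":0,"jaw":0}])

```text
time_s: 32.75
position: [0.5483, -0.299, 0.0765]
eef_rot: [[0.145, 0.989, 0.002], [0.989, -0.145, -0.001], [-0.001, 0.003, -1.0]]
wrist_force: [-0.1, 0.4, 4.0]
width: 0.0008
grip_force: 1.2
```

Request:
apply_moves(deltas=[{"tx":-2,"ty":0.3,"tz":-3,"yaw":0,"jaw":0},{"tx":-5,"ty":0.7,"tz":2.6,"yaw":0,"jaw":0},{"tx":-5,"ty":0.7,"tz":2.8,"yaw":0,"jaw":0},{"tx":-5,"ty":0.7,"tz":2.8,"yaw":0,"jaw":0},{"tx":-5,"ty":0.7,"tz":2.8,"yaw":0,"jaw":0}])

```text
time_s: 33.25
position: [0.5314, -0.2981, 0.0857]
eef_rot: [[0.146, 0.989, 0.012], [0.989, -0.146, -0.006], [-0.004, 0.013, -1.0]]
wrist_force: [7.4, -0.0, 3.6]
width: 0.0007
grip_force: 3.8
```

Request:
apply_moves(deltas=[{"tx":-3,"ty":0.4,"tz":0,"yaw":0,"jaw":0},{"tx":-3,"ty":0.4,"tz":1,"yaw":0,"jaw":0},{"tx":-3,"ty":0.4,"tz":1.6,"yaw":0,"jaw":0},{"tx":-3,"ty":0.4,"tz":1.6,"yaw":0,"jaw":0},{"tx":0,"ty":0,"tz":0,"yaw":0,"jaw":0}])

```text
time_s: 33.75
position: [0.5213, -0.2975, 0.0911]
eef_rot: [[0.146, 0.989, 0.017], [0.989, -0.146, -0.008], [-0.005, 0.018, -1.0]]
wrist_force: [9.7, -0.7, 6.9]
width: 0.0007
grip_force: 5.7
```

Request:
apply_moves(deltas=[{"tx":-3,"ty":0.4,"tz":2,"yaw":0,"jaw":0},{"tx":-3,"ty":0.4,"tz":2,"yaw":0,"jaw":0},{"tx":0,"ty":0,"tz":0,"yaw":0,"jaw":0}])

```text
time_s: 34.05
position: [0.5146, -0.2965, 0.0948]
eef_rot: [[0.146, 0.989, 0.015], [0.989, -0.146, -0.008], [-0.005, 0.016, -1.0]]
wrist_force: [7.6, -1.5, 6.2]
width: 0.0005
grip_force: 5.3
```

Request:
apply_moves(deltas=[{"tx":4,"ty":-0.5,"tz":0,"yaw":0,"jaw":0},{"tx":6,"ty":-0.8,"tz":0,"yaw":0,"jaw":0},{"tx":4,"ty":-0.5,"tz":25,"yaw":0,"jaw":0},{"tx":0,"ty":0,"tz":40,"yaw":0,"jaw":94},{"tx":0,"ty":-25,"tz":40,"yaw":0,"jaw":94},{"tx":0,"ty":-25,"tz":40,"yaw":0,"jaw":94},{"tx":0,"ty":-20,"tz":0,"yaw":0,"jaw":94},{"tx":0,"ty":0,"tz":0,"yaw":0,"jaw":94}])

```text
time_s: 34.85
position: [0.5218, -0.3677, 0.2362]
eef_rot: [[0.147, 0.989, 0.001], [0.989, -0.147, -0.002], [-0.002, 0.001, -1.0]]
wrist_force: [-0.1, 0.1, -1.0]
width: 0.0371
grip_force: 0.0
```

```bash
cat > m12.py <<'E'
from h import *
import sys
np.set_printoptions(precision=4,suppress=True)
m,im=grab(sys.argv[1]); cy=-.0686
def P(s,y): return proj(m,ORG+s*RD+y*REY+.014*RN)
s0=float(sys.argv[2])
r=edge(im,P(s0,cy-.055),P(s0,cy+.055),8);l=edge(im,P(s0-.06,cy-.055),P(s0-.06,cy+.055),8)
t=edge(im,P(s0-.06,cy+.055),P(s0,cy+.055),6);b=edge(im,P(s0-.06,cy-.055),P(s0,cy-.055),6)
print([(e[2],round(e[3],2)) for e in (r,l,t,b)],P(s0,cy),get_state()['position'])
print("low",rp(m,cross(r,t),.014),rp(m,cross(r,b),.014),"up",rp(m,cross(l,t),0.014),rp(m,cross(l,b),0.014))
c=(rp(m,cross(r,t),.014)+rp(m,cross(r,b),.014))/2
lo=ORG+c[0]*RD+c[1]*REY+.014*RN; ub=ORG+(c[0]-.06)*RD+c[1]*REY; print("mid",(lo+ub)/2)
E
python3 m12.py w12 -.0113
```

```text
[(60, 0.22), (60, 0.1), (60, 0.15), (60, 0.12)] [243.34   120.5312] [ 0.5211 -0.3654  0.2347]
low [-0.0101 -0.017 ] [-0.0105 -0.1278] up [-0.0729 -0.0167] [-0.0738 -0.1271]
mid [ 0.4736 -0.2917  0.1007]
```

Request:
apply_moves(deltas=[{"tx":-16,"ty":24.5,"tz":-10,"yaw":0,"jaw":94},{"tx":-16,"ty":24.5,"tz":-20,"yaw":0,"jaw":94},{"tx":-16,"ty":24.5,"tz":-25,"yaw":0,"jaw":94},{"tx":0,"ty":0,"tz":-15,"yaw":0,"jaw":94},{"tx":0,"ty":0,"tz":0,"yaw":0,"jaw":94},{"tx":0,"ty":0,"tz":0,"yaw":0,"jaw":94},{"tx":0,"ty":0,"tz":0,"yaw":0,"jaw":94}])

```text
time_s: 35.6
position: [0.4746, -0.2919, 0.1663]
eef_rot: [[0.145, 0.989, 0.001], [0.989, -0.145, -0.0], [-0.0, 0.001, -1.0]]
wrist_force: [-0.2, -0.6, -0.3]
width: 0.0934
grip_force: 0.0
```

Request:
apply_moves(deltas=[{"tx":-0.5,"ty":0,"tz":-30,"yaw":0,"jaw":94},{"tx":0,"ty":0,"tz":-30,"yaw":0,"jaw":94},{"tx":0,"ty":0,"tz":-15,"yaw":0,"jaw":94},{"tx":0,"ty":0,"tz":0,"yaw":0,"jaw":70},{"tx":0,"ty":0,"tz":0,"yaw":0,"jaw":64},{"tx":0,"ty":0,"tz":0,"yaw":0,"jaw":50},{"tx":0,"ty":0,"tz":0,"yaw":0,"jaw":50},{"tx":0,"ty":0,"tz":0,"yaw":0,"jaw":50}], newtons=20)

```text
time_s: 36.4
position: [0.4751, -0.2924, 0.0922]
eef_rot: [[0.145, 0.989, 0.004], [0.989, -0.145, -0.002], [-0.001, 0.004, -1.0]]
wrist_force: [-0.6, 0.2, 2.0]
width: 0.0581
grip_force: 20.1
```

Request:
apply_moves(deltas=[{"tx":0,"ty":0,"tz":3,"yaw":0,"jaw":50},{"tx":0,"ty":0,"tz":6,"yaw":0,"jaw":50},{"tx":0,"ty":0,"tz":10,"yaw":0,"jaw":50},{"tx":0,"ty":0,"tz":20,"yaw":0,"jaw":50},{"tx":0,"ty":0,"tz":30,"yaw":0,"jaw":50},{"tx":0,"ty":0,"tz":0,"yaw":0,"jaw":50}])

```text
time_s: 37.0
position: [0.4757, -0.2934, 0.1644]
eef_rot: [[0.145, 0.989, 0.007], [0.989, -0.145, -0.005], [-0.004, 0.008, -1.0]]
wrist_force: [0.6, -0.9, -0.6]
width: 0.0571
grip_force: 20.0
```

Request:
apply_moves(deltas=[{"tx":4,"ty":15,"tz":0,"yaw":0,"jaw":50},{"tx":7.5,"ty":30,"tz":0,"yaw":1.1,"jaw":50},{"tx":7.5,"ty":37,"tz":0,"yaw":1.1,"jaw":50},{"tx":7.5,"ty":37,"tz":0,"yaw":1.1,"jaw":50},{"tx":7.5,"ty":37,"tz":0,"yaw":1.1,"jaw":50},{"tx":7.5,"ty":37,"tz":0,"yaw":1.1,"jaw":50},{"tx":7.5,"ty":37,"tz":0,"yaw":1.1,"jaw":50},{"tx":7.5,"ty":37,"tz":0,"yaw":1.1,"jaw":50},{"tx":7.5,"ty":37,"tz":0,"yaw":1.1,"jaw":50},{"tx":7.5,"ty":37,"tz":-5,"yaw":1.1,"jaw":50},{"tx":7.5,"ty":37,"tz":-7,"yaw":1.1,"jaw":50},{"tx":7.5,"ty":37,"tz":-7,"yaw":1.1,"jaw":50},{"tx":7.5,"ty":37,"tz":-7,"yaw":1.1,"jaw":50},{"tx":7.5,"ty":37,"tz":-7,"yaw":1.1,"jaw":50},{"tx":7.5,"ty":37,"tz":-7,"yaw":1.1,"jaw":50},{"tx":7,"ty":17,"tz":-4,"yaw":1.1,"jaw":50},{"tx":0,"ty":0,"tz":0,"yaw":0,"jaw":50},{"tx":0,"ty":0,"tz":0,"yaw":0,"jaw":50},{"tx":0,"ty":0,"tz":0,"yaw":0,"jaw":50}])

```text
time_s: 38.9
position: [0.5889, 0.25, 0.1158]
eef_rot: [[-0.141, 0.99, -0.001], [0.99, 0.141, -0.001], [-0.001, -0.001, -1.0]]
wrist_force: [0.6, 0.0, -1.1]
width: 0.0575
grip_force: 20.0
```

```bash
python3 -c "
from h import *
s=get_state(); print(tojig(s['position']),s['position'],np.degrees(np.arctan2(s['eef_rot'][1,1],s['eef_rot'][0,1]))); print((toworld((-.049,-.064))-s['position'][:2])*1e3)"
```

```text
[[-0.05197171 -0.06417892]] [0.58892784 0.24997551 0.11584695] 8.109138931945468
[[2.91737386 0.59330958]]
```

Request:
apply_moves(deltas=[{"tx":1.5,"ty":0.3,"tz":-15,"yaw":0,"jaw":50},{"tx":1.4,"ty":0.3,"tz":-15,"yaw":0,"jaw":50},{"tx":0,"ty":0,"tz":-12,"yaw":0,"jaw":50},{"tx":0,"ty":0,"tz":-7,"yaw":0,"jaw":50},{"tx":0,"ty":0,"tz":-3,"yaw":0,"jaw":50},{"tx":0,"ty":0,"tz":-2,"yaw":0,"jaw":50},{"tx":0,"ty":0,"tz":-2,"yaw":0,"jaw":50},{"tx":0,"ty":0,"tz":0,"yaw":0,"jaw":50}], newtons=8)

```text
time_s: 39.7
position: [0.5925, 0.252, 0.0601]
eef_rot: [[-0.142, 0.99, 0.0], [0.99, 0.142, 0.0], [0.0, 0.0, -1.0]]
wrist_force: [-0.3, -0.2, -1.8]
width: 0.0579
grip_force: 8.0
```

Request:
apply_moves(deltas=[{"tx":0,"ty":0,"tz":-2,"yaw":0,"jaw":50},{"tx":0,"ty":0,"tz":-2,"yaw":0,"jaw":50},{"tx":0,"ty":0,"tz":-1.5,"yaw":0,"jaw":50},{"tx":0,"ty":0,"tz":0,"yaw":0,"jaw":50}], newtons=5)

```text
time_s: 40.1
position: [0.5921, 0.252, 0.0542]
eef_rot: [[-0.142, 0.99, -0.0], [0.99, 0.142, -0.0], [-0.0, -0.0, -1.0]]
wrist_force: [-0.7, -0.6, -0.9]
width: 0.0583
grip_force: 5.0
```

Same state as the first placing. I release slowly with limited opening, since the far finger is close to the stop.

Request:
apply_moves(deltas=[{"tx":0,"ty":0,"tz":0,"yaw":0,"jaw":59.5},{"tx":0,"ty":0,"tz":0,"yaw":0,"jaw":60.2},{"tx":0,"ty":0,"tz":0,"yaw":0,"jaw":60.8},{"tx":0,"ty":0,"tz":0,"yaw":0,"jaw":61.3},{"tx":0,"ty":0,"tz":0,"yaw":0,"jaw":61.8},{"tx":0,"ty":0,"tz":0,"yaw":0,"jaw":62.4},{"tx":0,"ty":0,"tz":0,"yaw":0,"jaw":64},{"tx":0,"ty":0,"tz":0,"yaw":0,"jaw":66},{"tx":0,"ty":0,"tz":0,"yaw":0,"jaw":66}])

```text
time_s: 41.0
position: [0.5923, 0.252, 0.0544]
eef_rot: [[-0.142, 0.99, -0.0], [0.99, 0.142, -0.0], [-0.0, -0.0, -1.0]]
wrist_force: [-1.4, 0.6, -0.0]
width: 0.0661
grip_force: 0.2
```

Request:
apply_moves(deltas=[{"tx":0,"ty":0,"tz":10,"yaw":0,"jaw":66},{"tx":0,"ty":0,"tz":20,"yaw":0,"jaw":66},{"tx":0,"ty":0,"tz":30,"yaw":0,"jaw":66},{"tx":0,"ty":0,"tz":30,"yaw":8.5,"jaw":66},{"tx":0,"ty":0,"tz":25,"yaw":8.5,"jaw":66},{"tx":0,"ty":0,"tz":0,"yaw":8.5,"jaw":60},{"tx":0,"ty":0,"tz":0,"yaw":8.5,"jaw":60},{"tx":0,"ty":0,"tz":0,"yaw":8.5,"jaw":60},{"tx":0,"ty":0,"tz":0,"yaw":8.5,"jaw":60},{"tx":0,"ty":0,"tz":0,"yaw":8.5,"jaw":60},{"tx":0,"ty":0,"tz":0,"yaw":8.5,"jaw":60},{"tx":0,"ty":0,"tz":0,"yaw":8.5,"jaw":60},{"tx":0,"ty":0,"tz":0,"yaw":8.5,"jaw":60},{"tx":0,"ty":0,"tz":0,"yaw":5,"jaw":60},{"tx":0,"ty":0,"tz":0,"yaw":0,"jaw":60},{"tx":0,"ty":0,"tz":0,"yaw":0,"jaw":60}])

```text
time_s: 42.6
position: [0.5926, 0.2521, 0.1701]
eef_rot: [[-0.99, -0.14, 0.001], [-0.14, 0.99, 0.0], [-0.001, 0.0, -1.0]]
wrist_force: [-0.3, -1.1, 0.0]
width: 0.0595
grip_force: 0.0
```

```bash
python3 m9.py w13 .058 -49 -65; python3 -c "
from h import *
s=get_state(); print(s['time_s'],s['position'],tojig(s['position']))"
```

```text
near 44 0.83 [-74.9874 -82.5464] [-76.2259 -33.4245]
+y 36 0.32 [-22.0301  -5.1088] [-74.5541  -7.0515]
far 34 0.65 [-19.5411 -90.7692] [-19.0601 -38.9328]
-y 57 0.15 [ -76.7319 -116.557 ] [ -24.5235 -116.5799]
42.65 [0.59257346 0.25204317 0.16995176] [[-0.04807246 -0.06264216]]
```

Request:
apply_moves(deltas=[{"tx":-15.9,"ty":-2,"tz":-15,"yaw":0,"jaw":60},{"tx":-15.9,"ty":-2,"tz":-15,"yaw":0,"jaw":60},{"tx":-15.9,"ty":-2,"tz":-20,"yaw":0,"jaw":60},{"tx":0,"ty":0,"tz":-30,"yaw":0,"jaw":60},{"tx":0,"ty":0,"tz":-20,"yaw":0,"jaw":60},{"tx":0,"ty":0,"tz":-13,"yaw":0,"jaw":60},{"tx":0,"ty":0,"tz":0,"yaw":0,"jaw":60},{"tx":0,"ty":0,"tz":0,"yaw":0,"jaw":60}])

```text
time_s: 43.45
position: [0.5454, 0.2462, 0.057]
eef_rot: [[-0.99, -0.142, 0.001], [-0.142, 0.99, 0.0], [-0.001, 0.0, -1.0]]
wrist_force: [0.1, 0.1, -0.2]
width: 0.0603
grip_force: 0.0
```

Request:
apply_moves(deltas=[{"tx":4,"ty":0.6,"tz":0,"yaw":0,"jaw":60},{"tx":4,"ty":0.6,"tz":0,"yaw":0,"jaw":60},{"tx":4,"ty":0.6,"tz":0,"yaw":0,"jaw":60},{"tx":4,"ty":0.6,"tz":0,"yaw":0,"jaw":60},{"tx":4,"ty":0.6,"tz":0,"yaw":0,"jaw":60},{"tx":3,"ty":0.4,"tz":0,"yaw":0,"jaw":60},{"tx":2,"ty":0.3,"tz":0,"yaw":0,"jaw":60},{"tx":1,"ty":0.1,"tz":0,"yaw":0,"jaw":60},{"tx":0.7,"ty":0.1,"tz":0,"yaw":0,"jaw":60}])

```text
time_s: 44.35
position: [0.5713, 0.2499, 0.0564]
eef_rot: [[-0.99, -0.142, -0.0], [-0.142, 0.99, 0.0], [0.0, 0.0, -1.0]]
wrist_force: [-1.9, -0.2, 1.5]
width: 0.0598
grip_force: 0.6
```

Request:
apply_moves(deltas=[{"tx":0.7,"ty":0.1,"tz":0,"yaw":0,"jaw":60},{"tx":0.7,"ty":0.1,"tz":0,"yaw":0,"jaw":60}])

```text
time_s: 44.55
position: [0.5724, 0.2501, 0.0564]
eef_rot: [[-0.99, -0.142, -0.001], [-0.142, 0.99, -0.0], [0.001, 0.0, -1.0]]
wrist_force: [-2.1, 0.3, 1.8]
width: 0.0599
grip_force: 1.2
```

Request:
apply_moves(deltas=[{"tx":0.7,"ty":0.1,"tz":0,"yaw":0,"jaw":60},{"tx":0.5,"ty":0.1,"tz":0,"yaw":0,"jaw":60}])

```text
time_s: 44.75
position: [0.5725, 0.2501, 0.0564]
eef_rot: [[-0.99, -0.142, -0.003], [-0.142, 0.99, -0.0], [0.003, -0.0, -1.0]]
wrist_force: [-4.5, -1.2, 3.5]
width: 0.06
grip_force: 2.7
```

Request:
apply_moves(deltas=[{"tx":-6,"ty":-0.8,"tz":0,"yaw":0,"jaw":60},{"tx":0,"ty":0,"tz":25,"yaw":0,"jaw":20},{"tx":0,"ty":0,"tz":25,"yaw":-8.5,"jaw":20},{"tx":5,"ty":-6,"tz":10,"yaw":-8.5,"jaw":20},{"tx":6,"ty":-7.5,"tz":0,"yaw":-8.5,"jaw":20},{"tx":6,"ty":-7.5,"tz":0,"yaw":-8.5,"jaw":20},{"tx":6,"ty":-7.5,"tz":0,"yaw":-8.5,"jaw":20},{"tx":6,"ty":-7.5,"tz":0,"yaw":-8.5,"jaw":20},{"tx":6,"ty":-7.5,"tz":0,"yaw":-8.5,"jaw":20},{"tx":6,"ty":-7.5,"tz":0,"yaw":-8.5,"jaw":20},{"tx":6,"ty":-7.5,"tz":0,"yaw":-8.5,"jaw":20},{"tx":6,"ty":-7.5,"tz":0,"yaw":-8.5,"jaw":20},{"tx":1,"ty":0,"tz":0,"yaw":-5,"jaw":20},{"tx":0,"ty":0,"tz":-20,"yaw":0,"jaw":20},{"tx":0,"ty":0,"tz":0,"yaw":0,"jaw":20},{"tx":0,"ty":0,"tz":0,"yaw":0,"jaw":20}])

```text
time_s: 46.35
position: [0.6222, 0.1834, 0.0963]
eef_rot: [[-0.142, 0.99, 0.0], [0.99, 0.142, -0.0], [-0.0, 0.0, -1.0]]
wrist_force: [0.2, 0.2, -0.5]
width: 0.0198
grip_force: 0.0
```

```bash
python3 m9.py w14 .058 -30 -61; python3 -c "
from h import *
s=get_state(); print(s['time_s'],s['position'],tojig(s['position']))"
```

```text
near 60 0.11 [-59.7778 -49.6837] [-59.6936 -84.0091]
+y 33 0.75 [-48.0727  -5.4256] [-15.9069  -5.612 ]
far 58 0.18 [  1.6882 -67.0815] [  1.7449 -34.2507]
-y 49 0.3 [ -48.4081 -116.3102] [ -10.9536 -115.6211]
46.4 [0.62254294 0.18358395 0.09682619] [[-0.02798514 -0.13462364]]
```

Request:
apply_moves(deltas=[{"tx":0,"ty":0,"tz":-25,"yaw":0,"jaw":20},{"tx":-1.5,"ty":0,"tz":-14,"yaw":0,"jaw":20},{"tx":0,"ty":0,"tz":-1,"yaw":0,"jaw":20},{"tx":-0.6,"ty":4,"tz":0,"yaw":0,"jaw":20},{"tx":-0.4,"ty":3,"tz":0,"yaw":0,"jaw":20},{"tx":-0.3,"ty":2,"tz":0,"yaw":0,"jaw":20},{"tx":-0.3,"ty":2,"tz":0,"yaw":0,"jaw":20},{"tx":-0.3,"ty":2,"tz":0,"yaw":0,"jaw":20},{"tx":-0.1,"ty":1,"tz":0,"yaw":0,"jaw":20}])

```text
time_s: 47.3
position: [0.6187, 0.1976, 0.0568]
eef_rot: [[-0.142, 0.99, 0.001], [0.99, 0.142, -0.0], [-0.0, 0.001, -1.0]]
wrist_force: [0.7, -0.4, 0.8]
width: 0.0202
grip_force: 0.6
```

Request:
apply_moves(deltas=[{"tx":-0.1,"ty":0.7,"tz":0,"yaw":0,"jaw":20},{"tx":-0.1,"ty":0.7,"tz":0,"yaw":0,"jaw":20}])

```text
time_s: 47.5
position: [0.6187, 0.1978, 0.0567]
eef_rot: [[-0.143, 0.99, 0.001], [0.99, 0.143, -0.002], [-0.002, 0.001, -1.0]]
wrist_force: [1.2, -5.5, 3.3]
width: 0.0199
grip_force: 2.7
```

Request:
apply_moves(deltas=[{"tx":0,"ty":0.5,"tz":0,"yaw":0,"jaw":20},{"tx":1,"ty":-6,"tz":0,"yaw":0,"jaw":20},{"tx":0,"ty":-3,"tz":25,"yaw":0,"jaw":20},{"tx":0,"ty":0,"tz":40,"yaw":0,"jaw":40},{"tx":0,"ty":0,"tz":30,"yaw":0,"jaw":60},{"tx":0,"ty":0,"tz":0,"yaw":0,"jaw":60},{"tx":0,"ty":0,"tz":0,"yaw":0,"jaw":60}])

```text
time_s: 48.2
position: [0.6191, 0.1908, 0.1515]
eef_rot: [[-0.142, 0.99, 0.0], [0.99, 0.142, 0.001], [0.001, 0.0, -1.0]]
wrist_force: [-1.0, 0.4, -0.5]
width: 0.0485
grip_force: 0.0
```

```bash
python3 m9.py w15 .058 -30 -55; python3 m4.py w15c; python3 - <<'E'
from h import *
m,_=pickle.load(open('pics/w15.pkl','rb')); im=cv2.imread('pics/w15.png')
P=lambda x,y,z: proj(m,[*toworld((x,y))[0],z])
# seam of the lower blank: gradient rows along the near faces
def prof(f,ts):
    return [int(np.mean([map_coordinates(im.astype(float).sum(2),[[q[1]],[q[0]]],order=1)[0] for q in f(t)])) for t in ts]
t=np.arange(-6,7,1.)
print("near",prof(lambda u:[P(-.060+u/1e3,y,.044) for y in np.linspace(-.09,-.03,15)],t))
print("-y",prof(lambda u:[P(x,-.110+u/1e3,.044) for x in np.linspace(-.05,-.015,15)],t))
E
```

```text
near 60 0.12 [-60.644  -31.1697] [-60.485  -73.5782]
+y 60 0.09 [-50.7169   1.9107] [-9.4484  1.7317]
far 55 0.25 [  1.4191 -71.2797] [  1.4604 -29.0715]
-y 43 0.16 [ -59.647  -110.0368] [ -13.0502 -109.8034]
caul near 60 0.23 [-0.1099 -0.0123] [-0.1098 -0.0732]
caul -y 30 0.35 [-0.0936 -0.1198] [-0.0252 -0.1159]
far in 53 0.19 [ 0.0004 -0.1235] [ 0.0003 -0.0639]
side in 60 0.07 [-0.0877  0.0002] [-0.0348  0.0001]
near [527, 525, 526, 504, 359, 231, 216, 214, 212, 211, 214, 217, 219]
-y [331, 424, 413, 284, 223, 221, 221, 222, 222, 222, 222, 222, 223]
```

The top blank is flush (x -60.5, y -109.9 mm). A last gentle low y push on both blanks together makes sure the hidden lower one is home too.

Request:
apply_moves(deltas=[{"tx":0,"ty":-8,"tz":-35,"yaw":0,"jaw":20},{"tx":0,"ty":0,"tz":-35,"yaw":0,"jaw":20},{"tx":0,"ty":0,"tz":-25,"yaw":0,"jaw":20},{"tx":0,"ty":0,"tz":-12,"yaw":0,"jaw":20},{"tx":0,"ty":0,"tz":0,"yaw":0,"jaw":20},{"tx":-0.4,"ty":3,"tz":0,"yaw":0,"jaw":20},{"tx":-0.4,"ty":3,"tz":0,"yaw":0,"jaw":20},{"tx":-0.4,"ty":3,"tz":0,"yaw":0,"jaw":20},{"tx":-0.3,"ty":2,"tz":0,"yaw":0,"jaw":20},{"tx":-0.2,"ty":1.5,"tz":0,"yaw":0,"jaw":20},{"tx":-0.1,"ty":1,"tz":0,"yaw":0,"jaw":20}])

```text
time_s: 49.4
position: [0.6175, 0.1961, 0.0448]
eef_rot: [[-0.142, 0.99, 0.001], [0.99, 0.142, 0.0], [-0.0, 0.001, -1.0]]
wrist_force: [-0.6, -0.6, 0.1]
width: 0.02
grip_force: 0.0
```

Request:
apply_moves(deltas=[{"tx":-0.1,"ty":0.8,"tz":0,"yaw":0,"jaw":20},{"tx":-0.1,"ty":0.8,"tz":0,"yaw":0,"jaw":20},{"tx":-0.1,"ty":0.6,"tz":0,"yaw":0,"jaw":20},{"tx":0,"ty":0,"tz":0,"yaw":0,"jaw":20}])

```text
time_s: 49.8
position: [0.6172, 0.1975, 0.0445]
eef_rot: [[-0.142, 0.99, 0.0], [0.99, 0.142, -0.001], [-0.001, -0.0, -1.0]]
wrist_force: [0.3, -1.4, 0.2]
width: 0.0198
grip_force: 1.0
```

Request:
apply_moves(deltas=[{"tx":0.5,"ty":-5,"tz":0,"yaw":0,"jaw":20},{"tx":0.5,"ty":-6,"tz":10,"yaw":0,"jaw":20},{"tx":0,"ty":0,"tz":40,"yaw":0,"jaw":40},{"tx":0,"ty":0,"tz":45,"yaw":0,"jaw":60},{"tx":0,"ty":0,"tz":0,"yaw":0,"jaw":60},{"tx":0,"ty":0,"tz":0,"yaw":0,"jaw":60}])

```text
time_s: 50.4
position: [0.619, 0.187, 0.1414]
eef_rot: [[-0.142, 0.99, 0.004], [0.99, 0.142, 0.001], [0.0, 0.004, -1.0]]
wrist_force: [-0.8, 0.2, 0.3]
width: 0.0486
grip_force: 0.0
```

```bash
python3 m9.py w16 .058 -30 -55; python3 m4.py w16c | head -2; python3 -c "
from cell import *
print(sign_off())"
```

```text
near 60 0.1 [-60.6449 -28.4519] [-60.5363 -68.5273]
+y 59 0.09 [-50.6014   1.9584] [-11.2023   1.8818]
far 60 0.23 [  1.5641 -84.7714] [  1.5594 -43.2305]
-y 57 0.0 [ -54.5002 -110.1916] [  -9.7403 -110.1917]
caul near 60 0.23 [-0.1099 -0.0284] [-0.11   -0.0883]
caul -y 32 0.42 [-0.088  -0.1198] [-0.0221 -0.1164]
the job is handed in; nothing more can be done
None
```

I handed the job in at about 50 s of the 72 s allowed, with no verdict returned: the caul and top blank measured within 1 mm of both stops and the lower blank read flush before it was covered, though I viewed 11 pictures, one over the limit of 10.

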